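Fetch the carton from the back of a stock tray

ROBOT

A 7-joint arm with a two-finger parallel gripper is mounted at the origin on the work surface. World frame = base frame: x ahead of the robot, y to its left, z up, the work surface at z = 0. Lengths are in m, angles in degrees, forces in N, time in s.
With the tool pointing down it reaches from about 0.425 to 0.875 m from the base axis. Payload 4.7 kg.
Tool frame: the origin (TCP) lies on the centre line of the jaws, within the pads' length; the fingertips stand 8 mm ahead of it and the grasp point (between the pads) lies 11 mm behind it; z points along the fingers, x is the direction in which the jaws open and shut, and the axes are right-handed (so a half turn about z gives the same grasp; the last joint's range is limited). The gripper opens to 87 mm and grips with 3 to 60 N. Pads are 19 mm wide; open, the fingers measure 117 mm over their backs; the gripper's body (75 mm by 190 mm) begins 51 mm behind the grasp point.
Start: joints at [-74.593, 18.392, -4.016, 83.108, 1.295, 78.541, -3.26], TCP at [0.164, 0.629, 0.231] pointing down, gripper open.
Joint ranges: [-163.93, 163.93], [-17.29, 119.83], [-79.2, 71.16], [3.27, 140.29], [-89.18, 269.18], [5.43, 117.66], [-154.24, 154.24]. Speed limits (degrees/s): [147.25, 147.25, 180, 180, 180, 180, 180].

INTERFACE

Orientations are given as [roll, pitch, yaw] about the fixed x, y, z axes, in that order (R = Rz(yaw) Ry(pitch) Rx(roll)).
In Python, from cell import telemetry, read_camera, get_calibration, sign_off gives the robot as it stands. The module is installed in compiled form; this text tells all that it offers.
- The arm moves only by the tool carry_out, never from a script. Its arguments are lists of equal length, an entry for each row: "translation": the shift along the tool's x, y, z in cm, a list of three; "turn": the turn about the tool's z in rad; "gripper": the opening, from 0 (shut) to 1 (fully open). In form: {"translation": [[dx, dy, dz], ...], "turn": [turn, ...], "gripper": [gripper, ...]}. A call has 1 to 5 rows; each row is the pose to reach, as a shift and turn from the pose commanded when the call began, along the tool's axes at that moment; what a row does not reach only later rows make up. A row lasts 1/8 s, in which the tool goes at most 62.5 mm and 10.7 degrees, less where a joint would pass 70% of its speed; a pose out of reach is approached as far as the arm can. A call with a gripper value outside its range is refused whole. The fingers move at their own pace and stop on an object; "squeeze" is the grip in N (left out, the last holds). Time passes only in rows, so rows that repeat a pose let the fingers close. It gives the time, the measured TCP pose, the force and the opening at its end, in the units of the state.
- telemetry.get_obs(): the state, without advancing time (a new reading comes with each control period).
- read_camera(name): name is "scene" or "top" or "wrist"; returns the picture (420x560x3 uint8, red, green, blue); there is no depth.
- get_calibration(name): a dict with "fx", "fy", "cx", "cy" (pixels), "k1" (the pictures are not rectified: a ray, as slopes to the right and down, at radius r is drawn at 1 + k1 r^2 times it, then the intrinsics apply), "R" (3x3) and "t" (3): a world point X has camera coordinates R X + t. Camera axes: x right, y down, z forward; pixel columns grow to the right and rows downward; lengths in m; the calibration is good to about 2 mm. A picture is of the moment at which its call begins: read the wrist's pose just before it. get_calibration takes no time and is no camera call; for the wrist camera it gives the pose at the moment of the call.
- sign_off(): hands the job in, once; it reports no verdict.
The state is a dict: "time_s": time; "qpos": joint angles; "joint_velocities": joint speeds; "effort": joint torques, N m; "tool_pos": TCP position; "tool_rot": TCP orientation; "force": force on the tool from outside, world axes, zero at the start; "wrist_torque": the same for the moment, N m; "grip_width": finger opening in m.
Only numpy, scipy, OpenCV 4.12 (cv2) and the standard library are available. Lean on these libraries where they do the work, as an engineer would, in place of code of your own. Each camera call takes 0.05 s, during which the arm holds its last target.

TASK

The low long carton at the back of the stock tray is wanted for an order: first clear the tub, the spool and the tall carton out of its way, setting each upright on the bench mat itself (not on one another), then lay the long carton flat in the middle of the open shipping carton, its length along the carton's length. Only when it is packed, put the tall carton and the tub back upright where each stood in the tray, the tall carton square to the tray, and centre the spool flat on top of the tall carton again. Leave the tape roll, the hand scanner and the closed parcel where they are.

Things in the scene. Friction and masses are not known exactly. Their poses are not given: they have to be found in the camera images.
- long_carton_center (a point): The wanted carton: low, long, black card with a lift-off lid and a white label on top, 54 x 110 x 45 mm (x, y, z), about 0.3 kg. It lies flat at the back (+x side) of the tray, its length across the tray; 28 mm or more are free behind it, but the tub and the tall carton stand only 10 to 17 mm in front of it. Point at its centre, half-way up; z up.
- tall_carton_center (a point): Tall black tuck-top carton, 58 x 58 x 80 mm, about 0.18 kg, standing upright in the tray's front row, to the left or the right of the tub, with the spool on top. About 42 mm are free between it and the tub, and 33 mm or more towards the tray's side wall. Point at its centre, half-way up; x, y square to its sides, z up.
- spool_center (a point): Full spool of line, a grey flat round drum 54 mm in diameter and 34 mm high, about 0.12 kg, lying flat, centred on top of the tall carton. Point at its centre, half-way up; z is its axis.
- tub_center (a point): Round whitish plastic tub with a grey screw lid, 58 mm in diameter and 84 mm high, about 0.2 kg, standing upright in the tray's front row beside the tall carton. Point at its centre, half-way up; z up.
- tray: Open corrugated stock tray, fixed, inside 174 mm deep (x) and 230 mm wide (y); floor 4 mm thick, walls 5 mm thick; sides and back 45 mm high, front (the -x side, towards the robot) 22 mm high. Origin: centre of its underside, on the bench; z up.
- ship_box: Open brown shipping carton, fixed, its four flaps folded down outside; inside 200 mm long (x) and 150 mm wide (y); floor 5 mm thick, rim 80 mm above the bench, walls 5 mm; over the flaps 252 x 202 mm. It stands to the left or the right of the tray. Origin: centre of its underside, on the bench; x along its length, z up.
- mat: Plain grey flat bench mat, fixed, 300 mm (x) by 190 mm (y), 3 mm thick, on the other side of the tray: the side area for the things cleared away. Origin: centre of its underside, on the bench; x along its length, z up.
- tape_roll: Bystander: roll of brown packing tape lying flat between the robot and the tray, 96 mm in diameter, 48 mm high. Origin: centre of its underside.
- scanner: Bystander: grey and black hand scanner lying on its side between the robot and the tray, about 110 x 100 mm, 31 mm high. Origin: on the bench under its head, near the root of its handle.
- parcel: Bystander: closed taped brown parcel beyond the tray, 70 x 140 x 60 mm (x, y, z). Origin: centre of its underside.

How it is judged:
By the outcome, as a careful person would: the job done as asked, in the order asked, and still so for the second after the job is handed in, with the robot touching nothing.
It also fails if it takes over 141 s, if anything falls off the work surface, if the arm or the gripper's body presses on something with over 40 N, if the wrist force passes 120 N, or if a joint passes its speed limit or range.

## Working session

There is one attempt and no reset: what is moved stays moved. The work goes in short steps, Python scripts to look and compute and a tool call to move; the robot and the scene stay as the last step left them, time stands still between calls to the robot, and variables do not carry over. Pictures are saved under pics/ and viewed, and the job is handed in when it is done.

Besides the shell and the picture viewer there is one more tool, called after "Request:" by a JSON object that holds its "name" and its "arguments". carry_out: Moves the arm, as the interface text tells. Its arguments: {"type":"object","properties":{"translation":{"type":"array","items":{"type":"array","items":{"type":"number"}}},"turn":{"type":"array","items":{"type":"number"}},"gripper":{"type":"array","items":{"type":"number"}},"squeeze":{"type":"number"}},"required":["translation","turn","gripper"]}

```bash
ls; mkdir -p pics
python3 - <<'E'
from cell import telemetry, read_camera, get_calibration
import cv2
o=telemetry.get_obs(); print(o)
for n in ["scene","top","wrist"]:
    c=get_calibration(n); print(n,c)
    cv2.imwrite(f"pics/{n}0.png",read_camera(n)[:,:,::-1])
E
```

```text
pics
{'time_s': 0.0, 'qpos': array([-74.59353142,  18.44082729,  -4.01492006,  83.17598367,
         1.29605555,  78.54241562,  -3.2587248 ]), 'joint_velocities': array([-0.05577374, -0.03893774,  0.06619319, -0.0372869 , -0.07352376,
       -0.05852025,  0.02833648]), 'effort': array([ 5.05238149e-04, -4.91290605e+01, -4.03340813e-01, -3.12524414e+01,
       -6.37893146e-02,  4.37620562e-02,  1.81438586e-04]), 'tool_pos': array([0.1637512 , 0.6284584 , 0.22943194]), 'tool_rot': array([1.79992889e+02, 1.13922542e-01, 7.54042038e+01]), 'force': array([0.43073816, 0.01734826, 0.05553701]), 'wrist_torque': array([-0.02584805, -0.02385994,  0.00170606]), 'grip_width': 0.08708297952067166}
scene {'fx': 466.5308823605823, 'fy': 466.5308823605823, 'cx': 283.3375859574184, 'cy': 218.33774719538278, 'k1': -0.008268538325052428, 'R': array([[-0.1436789 ,  0.98955316, -0.01187072],
       [ 0.71666146,  0.09576914, -0.69081446],
       [-0.68246079, -0.10776275, -0.72293462]]), 't': array([ 0.09115866, -0.36026313,  1.41016002])}
top {'fx': 505.88563878045215, 'fy': 505.88563878045215, 'cx': 285.0068565095907, 'cy': 209.24259171580428, 'k1': -0.07940683288043487, 'R': array([[-0.01855442, -0.99982499,  0.00239038],
       [-0.99465671,  0.01821556, -0.10161807],
       [ 0.10155674, -0.00426307, -0.99482061]]), 't': array([0.02155529, 0.5866366 , 1.03904222])}
wrist {'fx': 309.3754562180968, 'fy': 309.3754562180968, 'cx': 279.0069745153759, 'cy': 211.40865191247676, 'k1': -0.04654954237881318, 'R': array([[ 2.54113269e-01,  9.67174376e-01,  4.14972298e-04],
       [ 9.24376355e-01, -2.42994787e-01,  2.94078030e-01],
       [ 2.84525571e-01, -7.43455390e-02, -9.55781324e-01]]), 't': array([-0.65106095, -0.03366674,  0.39077813])}
```

View pics/scene0.png

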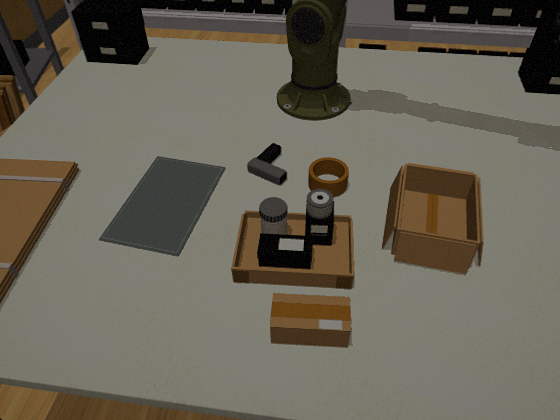

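View pics/top0.png

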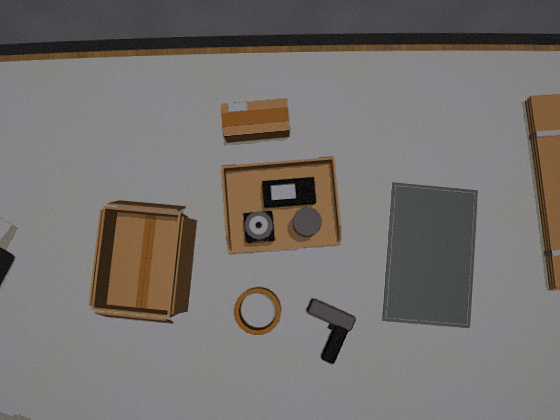

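View pics/wrist0.png

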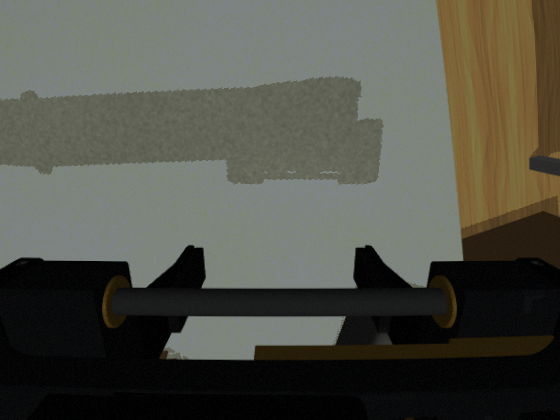

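The top view (robot below, +x up, +y left) shows the tray around (281,205). The tall carton with the spool is at (259,227), the tub at (307,222) and the long carton at (289,192). The shipping carton is at (145,260) on the left, and the mat is at (431,255) on the right. I'll zoom in and measure.

```bash
cat > h.py <<'E'
import numpy as np, cv2
from cell import telemetry, read_camera, get_calibration
def K(c): return np.array([[c['fx'],0,c['cx']],[0,c['fy'],c['cy']],[0,0,1.]])
def ray(c,uv):
    uv=np.atleast_2d(np.array(uv,float))
    xd=(uv-[c['cx'],c['cy']])/[c['fx'],c['fy']]
    x=xd.copy()
    for _ in range(20): x=xd/(1+c['k1']*(x**2).sum(1,keepdims=True))
    d=np.c_[x,np.ones(len(x))]@c['R']
    return -c['R'].T@c['t'], d
def onz(c,uv,z):
    o,d=ray(c,uv); s=(z-o[2])/d[:,2]; return o+d*s[:,None]
def proj(c,X):
    p=np.atleast_2d(X)@c['R'].T+c['t']; x=p[:,:2]/p[:,2:]
    x=x*(1+c['k1']*(x**2).sum(1,keepdims=True))
    return x*[c['fx'],c['fy']]+[c['cx'],c['cy']]
def crop(im,x0,y0,x1,y1,k,fn):
    c=cv2.resize(im[y0:y1,x0:x1,::-1],None,fx=k,fy=k,interpolation=cv2.INTER_CUBIC)
    c=np.clip(c.astype(float)*1.6,0,255).astype(np.uint8); cv2.imwrite(fn,c)
E
python3 - <<'E'
from h import *
t=cv2.imread('pics/top0.png')[:,:,::-1]; s=cv2.imread('pics/scene0.png')[:,:,::-1]
crop(t,210,145,350,265,5,'pics/tz.png'); crop(s,225,185,365,295,5,'pics/sz.png'); crop(t,80,190,210,330,4,'pics/tb.png')
E
```

```text
(no output)
```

View pics/tz.png

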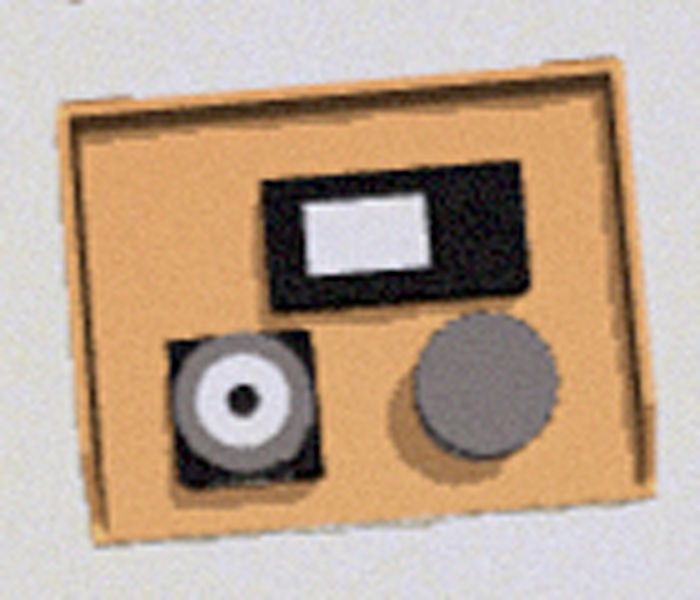

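View pics/sz.png

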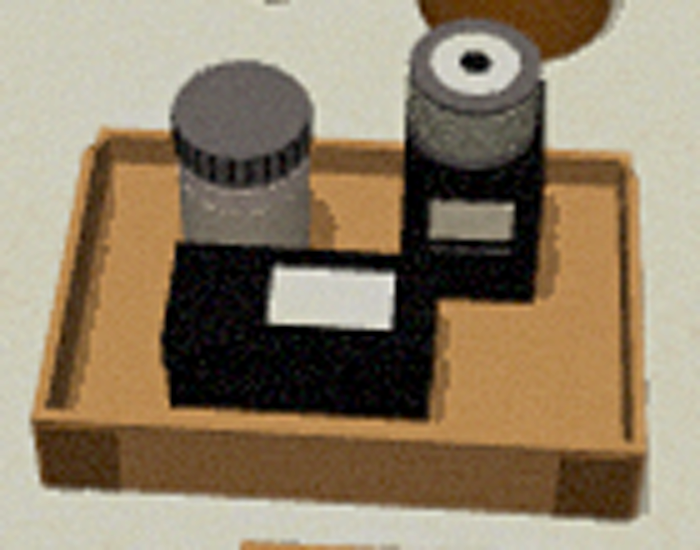

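View pics/tb.png

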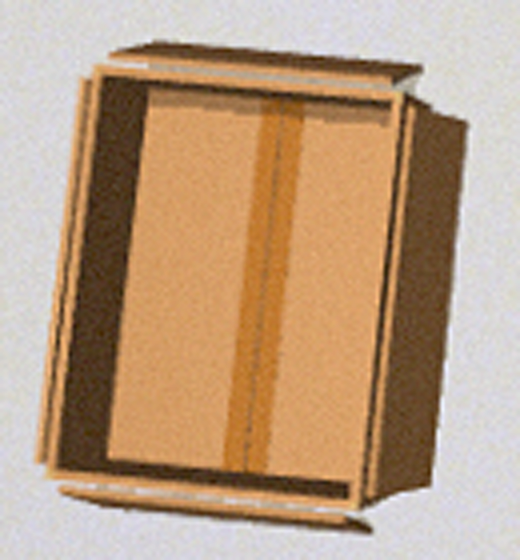

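Run:
```python
from h import *
np.set_printoptions(precision=4,suppress=True)
t=cv2.imread('pics/top0.png')[:,:,::-1].copy(); s=cv2.imread('pics/scene0.png')[:,:,::-1].copy()
T=get_calibration('top');S=get_calibration('scene')
print('cam',ray(T,[0,0])[0],ray(S,[0,0])[0])
f=lambda pts,x0,y0,k:[(x0+(a+.5)/k-.5,y0+(b+.5)/k-.5) for a,b in pts]
tz=lambda *p:f(p,210,145,5); sz=lambda *p:f(p,225,185,5); tb=lambda *p:f(p,80,190,4)
print('spool',onz(T,tz((243,400)),.118),onz(S,sz((475,62)),.118))
print('tub',onz(T,tz((487,386)),.088),onz(S,sz((243,110)),.088))
L=onz(T,tz((262,181),(520,162),(529,295),(272,311)),.049);print('long',L,L.mean(0),np.linalg.norm(L-np.roll(L,-1,0),axis=1))
L=onz(S,sz((178,243),(436,262),(434,362),(168,345)),.049);print('longS',L,L.mean(0),np.linalg.norm(L-np.roll(L,-1,0),axis=1))
L=onz(T,tz((167,341),(308,331),(323,478),(180,488)),.084);print('tall',L,L.mean(0),np.linalg.norm(L-np.roll(L,-1,0),axis=1))
L=onz(T,tz((60,104),(620,60)),.045);L2=onz(T,tz((655,497),(96,545)),.022);L=np.r_[L,L2];print('tray outer',L,L.mean(0),np.linalg.norm(L-np.roll(L,-1,0),axis=1))
L=onz(S,sz((34,420),(648,452)),.045);L2=onz(S,sz((630,152),(98,130)),.022);L=np.r_[L,L2];print('trayS',L,L.mean(0),np.linalg.norm(L-np.roll(L,-1,0),axis=1))
L=onz(T,tb((97,68),(407,90),(357,508),(48,475)),.08);print('box outer rim',L,L.mean(0),np.linalg.norm(L-np.roll(L,-1,0),axis=1))
L=onz(T,[(394,183),(477,190),(470,326),(384,320)],.003);print('mat',L,L.mean(0),np.linalg.norm(L-np.roll(L,-1,0),axis=1))
print('tape',onz(T,[(258,311)],.048),'scanner',onz(T,[(308,300),(355,322),(330,362)],.03),'parcel',onz(T,[(221,102),(287,99),(290,125),(222,126)],.06))
```

```text
cam [0.4784 0.0153 1.0932] [1.2337 0.0963 0.7717]
spool [[0.5491 0.0635 0.118 ]] [[0.5478 0.063  0.118 ]]
tub [[ 0.555  -0.0324  0.088 ]] [[ 0.5577 -0.0314  0.088 ]]
long [[ 0.6455  0.0577  0.049 ]
 [ 0.6516 -0.0502  0.049 ]
 [ 0.5956 -0.0526  0.049 ]
 [ 0.5909  0.0543  0.049 ]] [0.6209 0.0023 0.049 ] [0.1081 0.0561 0.107  0.0548]
longS [[ 0.6002 -0.053   0.049 ]
 [ 0.5964  0.0544  0.049 ]
 [ 0.6491  0.059   0.049 ]
 [ 0.6547 -0.0473  0.049 ]] [0.6251 0.0032 0.049 ] [0.1075 0.0529 0.1064 0.0548]
tall [[0.5758 0.0953 0.084 ]
 [0.5788 0.0387 0.084 ]
 [0.5198 0.0337 0.084 ]
 [0.5168 0.0907 0.084 ]] [0.5478 0.0646 0.084 ] [0.0567 0.0592 0.0572 0.0591]
tray outer [[ 0.6806  0.1425  0.045 ]
 [ 0.6951 -0.0937  0.045 ]
 [ 0.5116 -0.1056  0.022 ]
 [ 0.4957  0.1312  0.022 ]] [0.5958 0.0186 0.0335] [0.2367 0.1853 0.2373 0.1866]
trayS [[ 0.6958 -0.0933  0.045 ]
 [ 0.679   0.145   0.045 ]
 [ 0.4959  0.1319  0.022 ]
 [ 0.5137 -0.1067  0.022 ]] [0.5961 0.0192 0.0335] [0.2388 0.1851 0.2393 0.184 ]
box outer rim [[0.5939 0.3792 0.08  ]
 [0.5798 0.2201 0.08  ]
 [0.3718 0.2454 0.08  ]
 [0.3895 0.4017 0.08  ]] [0.4838 0.3116 0.08  ] [0.1597 0.2095 0.1573 0.2057]
mat [[ 0.643  -0.2288  0.003 ]
 [ 0.6245 -0.413   0.003 ]
 [ 0.3301 -0.3824  0.003 ]
 [ 0.3482 -0.1962  0.003 ]] [ 0.4865 -0.3051  0.003 ] [0.1851 0.2961 0.1871 0.2966]
tape [[0.3773 0.0698 0.048 ]] scanner [[ 0.3963 -0.0336  0.03  ]
 [ 0.3488 -0.1303  0.03  ]
 [ 0.2681 -0.0763  0.03  ]] parcel [[ 0.8136  0.1416  0.06  ]
 [ 0.8173  0.0023  0.06  ]
 [ 0.7609 -0.0029  0.06  ]
 [ 0.7615  0.1396  0.06  ]]
```

```bash
cat > go.py <<'E'
import sys; from h import *
from scipy.spatial.transform import Rotation as Ro
o=telemetry.get_obs(); p=o['tool_pos']
R=Ro.from_euler('xyz',o['tool_rot'],degrees=True)
print('t',round(o['time_s'],2),'pos',p.round(4),'rot',o['tool_rot'].round(2),'F',o['force'].round(1),'w',round(o['grip_width'],4),'q',o['qpos'].round(0))
a=list(map(float,sys.argv[1:]))
for i in range(0,len(a),4):
    x,y,z,yaw=a[i:i+4]
    d=R.inv().apply(np.array([x,y,z])-p)*100
    dy=-np.radians((yaw-o['tool_rot'][2]+180)%360-180)
    print('->',a[i:i+4],'shift cm',d.round(2),'turn',round(dy,3))
E
python3 go.py .5484 .0633 .22 93.9
```

```text
t 0.15 pos [0.1638 0.6286 0.2297] rot [1.7999e+02 9.0000e-02 7.5400e+01] F [ 0.4  0.5 -0.7] w 0.0871 q [-75.  18.  -4.  83.   1.  79.  -3.]
-> [0.5484, 0.0633, 0.22, 93.9] shift cm [-45.01  51.47   1.04] turn -0.323
```

Request:
{"name": "carry_out", "arguments": {"translation": [[-4,4.57,0],[-8,9.14,0],[-12,13.7,0],[-16,18.3,0],[-20,22.85,0]], "turn": [-0.06,-0.12,-0.18,-0.25,-0.323], "gripper": [1,1,1,1,1]}}

```text
time_s: 0.78
tool_pos: [0.3355, 0.376, 0.2305]
tool_rot: [180.0, -0.0, 94.0]
force: [0.7, 0.6, 0.7]
grip_width: 0.0872
```

```bash
python3 go.py .5484 .0633 .22 93.9
```

```text
t 0.78 pos [0.3355 0.376  0.2305] rot [ 1.7999e+02 -1.0000e-02  9.4040e+01] F [0.7 0.6 0.7] w 0.0872 q [-56.   1.   5. 104.  -0.  76.  43.]
-> [0.5484, 0.0633, 0.22, 93.9] shift cm [-32.69  19.04   1.04] turn 0.002
```

Request:
{"name": "carry_out", "arguments": {"translation": [[-5,2.9,0],[-10,5.8,0],[-15,8.75,0.2],[-20,11.65,0.4],[-25,14.55,0.6]], "turn": [0,0,0,0,0], "gripper": [1,1,1,1,1]}}

```text
time_s: 1.4
tool_pos: [0.4974, 0.1368, 0.2245]
tool_rot: [180.0, -0.0, 93.9]
force: [0.5, 0.4, 0.1]
grip_width: 0.0871
```

```bash
python3 go.py .5484 .0633 .15 93.9
```

```text
t 1.4 pos [0.4974 0.1368 0.2245] rot [ 1.7998e+02 -3.0000e-02  9.3920e+01] F [0.5 0.4 0.1] w 0.0871 q [-40.   2.  22. 103.  -1.  75.  76.]
-> [0.5484, 0.0633, 0.15, 93.9] shift cm [-7.68  4.58  7.45] turn 0.0
```

Request:
{"name": "carry_out", "arguments": {"translation": [[-4,2.4,2],[-7.68,4.58,4],[-7.68,4.58,6],[-7.68,4.58,7.45],[-7.68,4.58,7.45]], "turn": [0,0,0,0,0], "gripper": [1,1,1,1,1]}}

```text
time_s: 2.02
tool_pos: [0.5466, 0.0655, 0.1489]
tool_rot: [-179.9, 0.0, 94.0]
force: [0.8, -0.1, -0.0]
grip_width: 0.0866
```

```bash
python3 - <<'E'
from h import *
c=get_calibration('wrist'); im=read_camera('wrist'); crop(im,0,0,560,420,1.4,'pics/w1.png')
print(proj(c,[[.5484,.0633,.118],[.5484,.0633,.084],[.556,-.032,.088]]))
s=read_camera('scene'); crop(s,225,120,365,295,4,'pics/s1.png')
E
python3 go.py .5484 .0633 .098 93.9
```

```text
[[272.9710305  249.13629627]
 [273.7379041  230.75068145]
 [146.277805   233.99473574]]
t 2.12 pos [0.5478 0.0657 0.1506] rot [ 1.7996e+02 -2.0000e-02  9.3990e+01] F [-0.8  0.   0.7] w 0.0872 q [-33.  10.  26. 104.  -5.  67.  89.]
-> [0.5484, 0.0633, 0.098, 93.9] shift cm [-0.25  0.04  5.26] turn 0.002
```

View pics/w1.png

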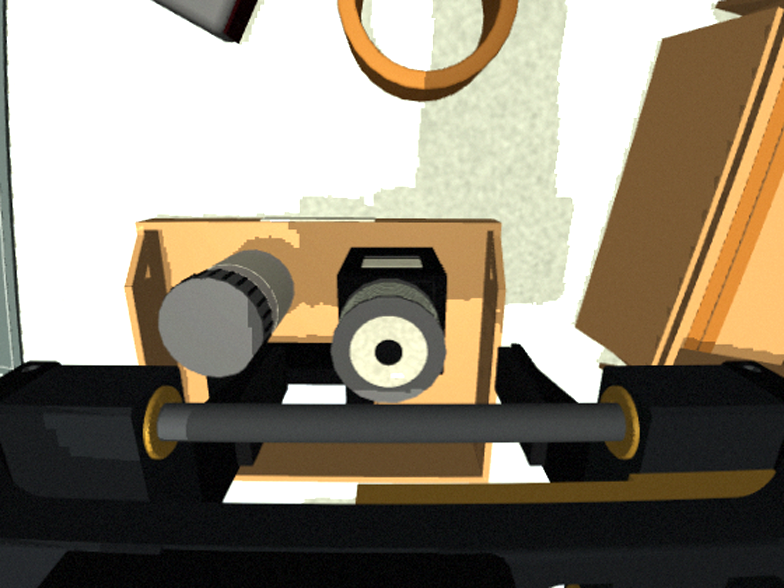

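View pics/s1.png

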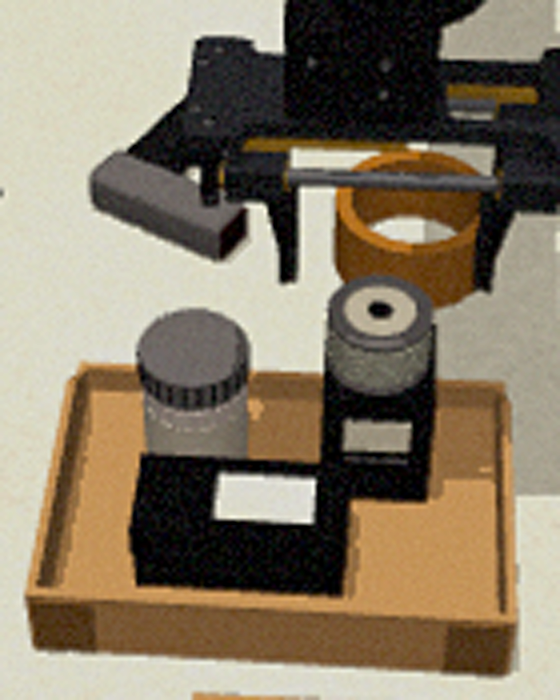

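The wrist view shows the spool hole at about (277,251), against (273,249) predicted, so roughly 2 mm off. That's good enough to grasp the spool from here.

Request:
{"name": "carry_out", "arguments": {"translation": [[-0.1,0.04,2.6],[-0.1,0.04,5.2],[-0.1,0.04,5.2]], "turn": [0,0,0], "gripper": [1,1,1]}}

```text
time_s: 2.5
tool_pos: [0.5471, 0.0643, 0.0973]
tool_rot: [-179.9, 0.0, 94.0]
force: [0.9, -0.3, -0.3]
grip_width: 0.0871
```

Request:
{"name": "carry_out", "arguments": {"translation": [[0,0,0],[0,0,0],[0,0,0],[0,0,0],[0,0,0]], "turn": [0,0,0,0,0], "gripper": [0.5,0.5,0.5,0.5,0.5], "squeeze": 15}}

```text
time_s: 3.12
tool_pos: [0.5484, 0.064, 0.0985]
tool_rot: [180.0, -0.0, 93.9]
force: [-0.2, 0.2, 2.9]
grip_width: 0.0533
```

```bash
python3 go.py .5484 .0633 .20 93.9 .392 -.295 .20 93.9
```

```text
t 3.12 pos [0.5484 0.064  0.0985] rot [ 1.7996e+02 -2.0000e-02  9.3910e+01] F [-0.2  0.2  2.9] w 0.0533 q [-33.  13.  26. 107.  -7.  61.  90.]
-> [0.5484, 0.0633, 0.2, 93.9] shift cm [ -0.07  -0.   -10.15] turn 0.0
-> [0.392, -0.295, 0.2, 93.9] shift cm [-34.75 -18.05 -10.18] turn 0.0
```

Request:
{"name": "carry_out", "arguments": {"translation": [[0,0,-2.5],[0,0,-6.5],[0,0,-10],[-4,-2.1,-10],[-9,-4.7,-10]], "turn": [0,0,0,0,0], "gripper": [0.4,0.4,0.4,0.4,0.4]}}

```text
time_s: 3.75
tool_pos: [0.5073, -0.0292, 0.1983]
tool_rot: [180.0, 0.0, 94.1]
force: [-0.5, -1.2, -0.7]
grip_width: 0.0539
```

Request:
{"name": "carry_out", "arguments": {"translation": [[-5,-2.6,0],[-10,-5.2,0],[-15,-7.8,0],[-20,-10.4,0],[-25,-13.2,0]], "turn": [0,0,0,0,0], "gripper": [0.4,0.4,0.4,0.4,0.4]}}

```text
time_s: 4.38
tool_pos: [0.3917, -0.2889, 0.198]
tool_rot: [180.0, -0.0, 93.9]
force: [1.0, -0.9, -0.9]
grip_width: 0.054
```

```bash
python3 go.py .392 -.295 .10 93.9  .392 -.295 .0185 93.9
python3 - <<'E'
from h import *
crop(read_camera('scene'),80,60,380,280,2.5,'pics/s2.png')
E
```

```text
t 4.38 pos [ 0.3917 -0.2889  0.198 ] rot [ 1.7995e+02 -2.0000e-02  9.3920e+01] F [ 1.  -0.9 -0.9] w 0.054 q [-14.  -3.  47. 110.   2.  72. 126.]
-> [0.392, -0.295, 0.1, 93.9] shift cm [-0.62 -0.02  9.8 ] turn 0.0
-> [0.392, -0.295, 0.0185, 93.9] shift cm [-0.62 -0.03 17.95] turn 0.0
```

View pics/s2.png

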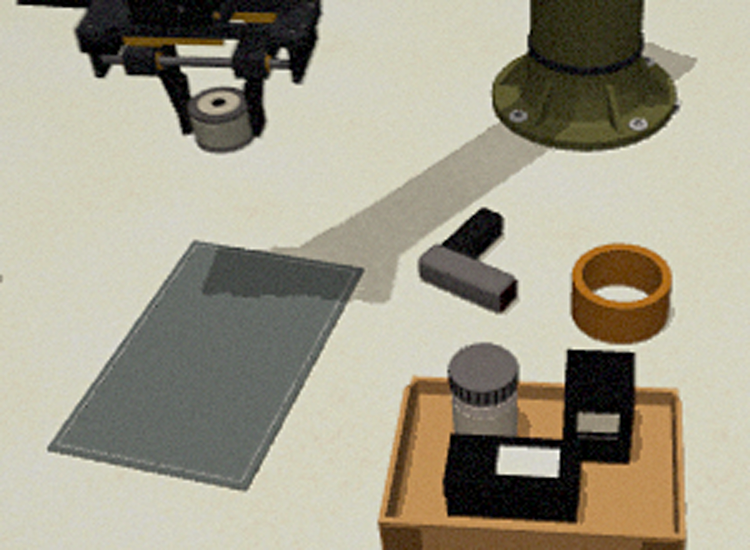

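Request:
{"name": "carry_out", "arguments": {"translation": [[-0.3,0,4],[-0.6,0,9],[-0.6,0,14],[-0.6,0,17],[-0.6,0,17]], "turn": [0,0,0,0,0], "gripper": [0.4,0.4,0.4,0.4,0.4]}}

```text
time_s: 5.05
tool_pos: [0.391, -0.2923, 0.026]
tool_rot: [-179.7, -0.1, 93.9]
force: [-0.1, -0.3, 0.0]
grip_width: 0.0536
```

```bash
python3 go.py .392 -.295 .0185 93.9
```

```text
t 5.05 pos [ 0.391  -0.2923  0.026 ] rot [-1.7968e+02 -1.1000e-01  9.3880e+01] F [-0.1 -0.3  0. ] w 0.0536 q [ -9.  14.  48. 119. -13.  52. 139.]
-> [0.392, -0.295, 0.0185, 93.9] shift cm [-0.27  0.09  0.75] turn -0.0
```

Request:
{"name": "carry_out", "arguments": {"translation": [[0,0,0.4],[0,0,0.7],[0,0,0.8]], "turn": [0,0,0], "gripper": [0.4,0.4,0.4]}}

```text
time_s: 5.42
tool_pos: [0.3939, -0.2936, 0.0208]
tool_rot: [179.9, 0.0, 93.9]
force: [0.5, -0.6, 0.2]
grip_width: 0.0534
```

Request:
{"name": "carry_out", "arguments": {"translation": [[0,0,0],[0,0,0],[0,0,0],[0,0,0]], "turn": [0,0,0,0], "gripper": [0.7,1,1,1]}}

```text
time_s: 5.92
tool_pos: [0.3932, -0.2935, 0.0201]
tool_rot: [180.0, -0.0, 93.9]
force: [0.0, 0.7, -0.2]
grip_width: 0.0825
```

```bash
python3 go.py .392 -.295 .20 93.9
```

```text
t 5.92 pos [ 0.3932 -0.2935  0.0201] rot [179.99  -0.    93.91] F [ 0.   0.7 -0.2] w 0.0825 q [ -9.  15.  47. 119. -14.  51. 140.]
-> [0.392, -0.295, 0.2, 93.9] shift cm [ -0.14  -0.13 -17.99] turn 0.0
```

Request:
{"name": "carry_out", "arguments": {"translation": [[0,0,-4],[0,0,-9],[0,0,-13],[4,1.7,-14],[9,3.8,-14]], "turn": [0,0,0,0,0], "gripper": [1,1,1,1,1]}}

```text
time_s: 6.55
tool_pos: [0.4259, -0.2013, 0.1616]
tool_rot: [179.8, 0.0, 93.7]
force: [0.3, -0.4, -0.0]
grip_width: 0.0869
```

Request:
{"name": "carry_out", "arguments": {"translation": [[5,2.5,0],[10,5,0],[15,8,0],[20,11,0],[25,13.5,0]], "turn": [0,0,0,0,0], "gripper": [1,1,1,1,1]}}

```text
time_s: 7.18
tool_pos: [0.5434, 0.0592, 0.1601]
tool_rot: [180.0, 0.0, 93.9]
force: [1.1, -1.1, 1.2]
grip_width: 0.0874
```

```bash
python3 go.py .5482 .0642 .12 93.9
python3 - <<'E'
from h import *
t=read_camera('top');crop(t,210,145,490,345,2.8,'pics/t3.png')
T=get_calibration('top')
cv2.imwrite('pics/t3raw.png',t[:,:,::-1])
E
```

```text
t 7.17 pos [0.5434 0.0592 0.1601] rot [179.97   0.    93.9 ] F [ 1.1 -1.1  1.2] w 0.0874 q [-36.   9.  30. 104.  -5.  68.  89.]
-> [0.5482, 0.0642, 0.12, 93.9] shift cm [0.46 0.51 4.01] turn 0.0
```

View pics/t3.png

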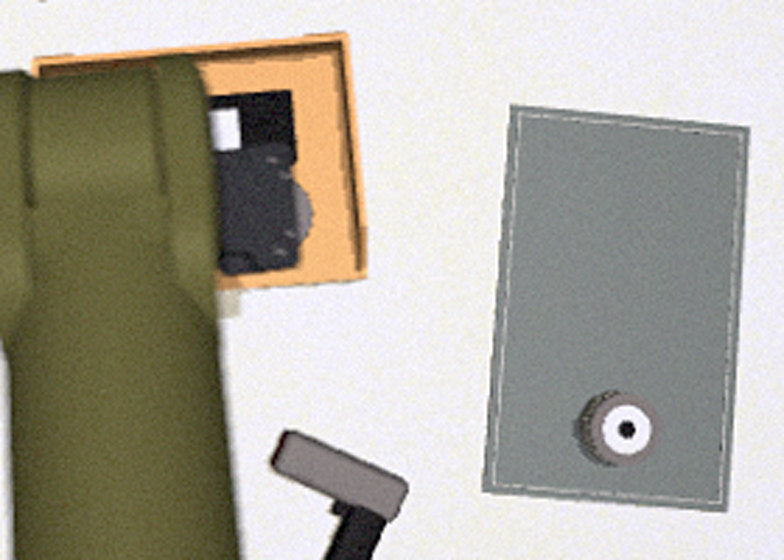

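The spool stands flat on the mat at about (627,430) in this crop. Next is the tall carton.

Request:
{"name": "carry_out", "arguments": {"translation": [[0.46,0.5,2.5],[0.46,0.5,5.5],[0.46,0.5,8.5],[0.46,0.5,11],[0.46,0.5,11]], "turn": [0,0,0,0,0], "gripper": [1,1,1,1,1]}}

```text
time_s: 7.85
tool_pos: [0.5454, 0.0619, 0.0482]
tool_rot: [-179.7, 0.1, 93.9]
force: [-0.1, -0.1, 0.5]
grip_width: 0.0873
```

Request:
{"name": "carry_out", "arguments": {"translation": [[0,0,0],[0,0,0],[0,0,0],[0,0,0],[0,0,0]], "turn": [0,0,0,0,0], "gripper": [0.5,0.5,0.5,0.5,0.5], "squeeze": 20}}

```text
time_s: 8.48
tool_pos: [0.5478, 0.0633, 0.0509]
tool_rot: [179.9, -0.1, 93.9]
force: [-0.9, 2.9, 4.9]
grip_width: 0.0584
```

```bash
python3 go.py .5482 .0642 .17 93.9 .581 -.315 .17 83.9
```

```text
t 8.47 pos [0.5478 0.0633 0.0509] rot [ 1.7992e+02 -7.0000e-02  9.3940e+01] F [-0.9  2.9  4.9] w 0.0584 q [-35.  17.  29. 109. -10.  56.  93.]
-> [0.5482, 0.0642, 0.17, 93.9] shift cm [  0.1    0.06 -11.91] turn 0.001
-> [0.581, -0.315, 0.17, 83.9] shift cm [-37.96   0.73 -11.96] turn 0.175
```

Request:
{"name": "carry_out", "arguments": {"translation": [[0,0,-2],[0,0,-5],[0,0,-9],[-1,0,-12],[-5,0.1,-12]], "turn": [0,0,0,0,0.03], "gripper": [0.5,0.5,0.5,0.5,0.5]}}

```text
time_s: 9.1
tool_pos: [0.5531, 0.0148, 0.1721]
tool_rot: [179.8, -0.1, 92.5]
force: [0.6, -1.3, -1.2]
grip_width: 0.0579
```

```bash
python3 go.py .581 -.315 .17 83.9
python3 - <<'E'
from h import *
crop(read_camera('scene'),180,100,380,290,3,'pics/s4.png')
E
```

```text
t 9.1 pos [0.5531 0.0148 0.1721] rot [ 1.7977e+02 -9.0000e-02  9.2460e+01] F [ 0.6 -1.3 -1.2] w 0.0579 q [-34.   9.  32. 103.  -5.  69.  93.]
-> [0.581, -0.315, 0.17, 83.9] shift cm [-33.07   1.38   0.16] turn 0.149
```

View pics/s4.png

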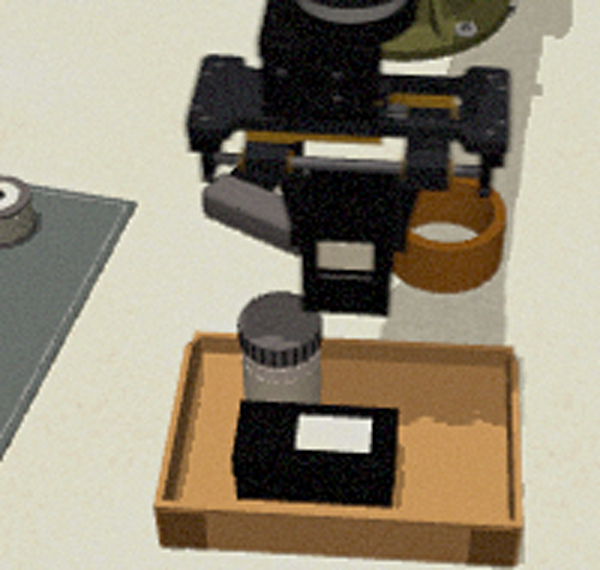

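Request:
{"name": "carry_out", "arguments": {"translation": [[-5,0.3,0],[-10,0.6,0],[-15,0.8,0],[-20,1,0],[-25,1.2,0]], "turn": [0.03,0.06,0.09,0.12,0.149], "gripper": [0.5,0.5,0.5,0.5,0.5]}}

```text
time_s: 9.78
tool_pos: [0.5723, -0.2383, 0.1691]
tool_rot: [-179.9, 0.0, 83.6]
force: [1.0, 0.0, -1.8]
grip_width: 0.0578
```

```bash
python3 go.py .581 -.315 .06 83.9
```

```text
t 9.78 pos [ 0.5723 -0.2383  0.1691] rot [-1.7989e+02  1.0000e-02  8.3590e+01] F [ 1.   0.  -1.8] w 0.0578 q [-13.  20.  41.  94. -14.  72. 114.]
-> [0.581, -0.315, 0.06, 83.9] shift cm [-7.52  1.74 10.9 ] turn -0.005
```

Request:
{"name": "carry_out", "arguments": {"translation": [[-4,0.9,1],[-7.5,1.7,4],[-7.5,1.7,7],[-7.5,1.7,10],[-7.5,1.7,10.9]], "turn": [0,0,0,0,0], "gripper": [0.5,0.5,0.5,0.5,0.5]}}

```text
time_s: 10.4
tool_pos: [0.5795, -0.3123, 0.0578]
tool_rot: [-179.7, -0.1, 83.6]
force: [-0.2, -0.7, -1.7]
grip_width: 0.0579
```

Request:
{"name": "carry_out", "arguments": {"translation": [[0,0,0.3],[0,0,0.3],[0,0,0.3]], "turn": [0,0,0], "gripper": [0.5,0.5,0.5]}}

```text
time_s: 10.78
tool_pos: [0.5826, -0.3135, 0.0594]
tool_rot: [179.9, 0.0, 83.7]
force: [0.5, 0.5, -1.4]
grip_width: 0.0575
```

```bash
python3 go.py .581 -.315 .0495 83.9
```

```text
t 10.78 pos [ 0.5826 -0.3135  0.0594] rot [1.7988e+02 3.0000e-02 8.3670e+01] F [ 0.5  0.5 -1.4] w 0.0575 q [ -3.  31.  39.  93. -22.  63. 125.]
-> [0.581, -0.315, 0.0495, 83.9] shift cm [-0.17 -0.14  0.98] turn -0.004
```

Request:
{"name": "carry_out", "arguments": {"translation": [[0,0,0.4],[0,0,0.8],[0,0,0.9],[0,0,0.9]], "turn": [0,0,0,0], "gripper": [0.5,0.5,0.5,0.5]}}

```text
time_s: 11.28
tool_pos: [0.582, -0.3131, 0.0498]
tool_rot: [180.0, -0.0, 83.7]
force: [-1.6, 1.6, 4.6]
grip_width: 0.0577
```

Request:
{"name": "carry_out", "arguments": {"translation": [[0,0,0],[0,0,0],[0,0,0],[0,0,0]], "turn": [0,0,0,0], "gripper": [0.7,0.9,1,1]}}

```text
time_s: 11.78
tool_pos: [0.5818, -0.3131, 0.0489]
tool_rot: [-180.0, -0.0, 83.7]
force: [-0.1, -0.0, 0.3]
grip_width: 0.0824
```

Request:
{"name": "carry_out", "arguments": {"translation": [[0,0,-3],[0,0,-7],[0,0,-11],[4,0,-12],[9,0,-12]], "turn": [0,0,0,0,0], "gripper": [1,1,1,1,1]}}

```text
time_s: 12.4
tool_pos: [0.5921, -0.2248, 0.1707]
tool_rot: [179.8, 0.1, 83.5]
force: [1.0, 1.2, -0.5]
grip_width: 0.087
```

```bash
python3 go.py .557 -.032 .17 93.9
python3 - <<'E'
from h import *
crop(read_camera('top'),210,145,490,345,2.8,'pics/t5.png')
E
```

```text
t 12.4 pos [ 0.5921 -0.2248  0.1707] rot [1.7982e+02 6.0000e-02 8.3450e+01] F [ 1.   1.2 -0.5] w 0.087 q [-14.  22.  41.  92. -15.  72. 113.]
-> [0.557, -0.032, 0.17, 93.9] shift cm [18.75 -5.69  0.03] turn -0.182
```

View pics/t5.png

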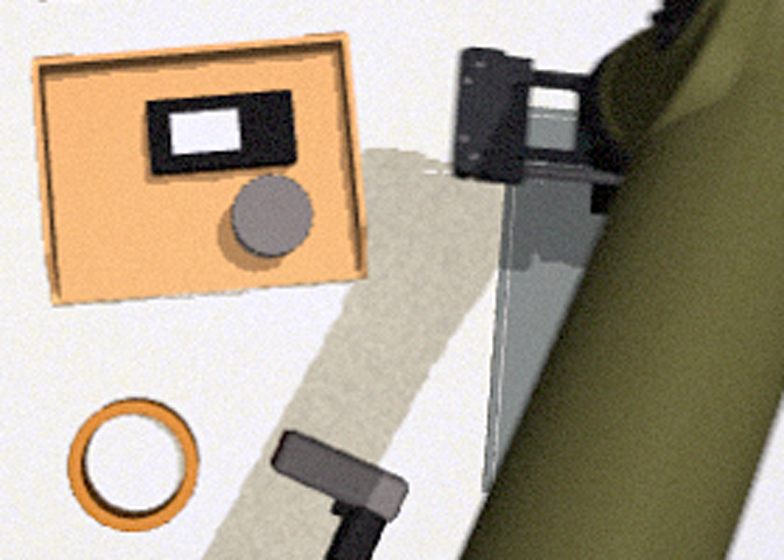

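Request:
{"name": "carry_out", "arguments": {"translation": [[5,-1.5,0],[10,-3,0],[15,-4.5,0],[18.7,-5.7,0],[18.7,-5.7,0]], "turn": [-0.04,-0.08,-0.13,-0.182,-0.182], "gripper": [1,1,1,1,1]}}

```text
time_s: 13.08
tool_pos: [0.5554, -0.0271, 0.1689]
tool_rot: [-180.0, -0.1, 94.5]
force: [0.4, -0.6, -0.7]
grip_width: 0.0871
```

```bash
python3 go.py .5565 -.032 .054 93.9
python3 - <<'E'
from h import *
c=get_calibration('wrist');print(proj(c,[[.5563,-.032,.088]]));crop(read_camera('wrist'),0,0,560,420,1.4,'pics/w5.png')
crop(read_camera('scene'),60,90,360,290,2.5,'pics/s5.png')
E
```

```text
t 13.07 pos [ 0.5554 -0.0271  0.1689] rot [-1.7999e+02 -1.3000e-01  9.4480e+01] F [ 0.4 -0.6 -0.7] w 0.0871 q [-32.  10.  36. 103.  -7.  69. 100.]
-> [0.5565, -0.032, 0.054, 93.9] shift cm [-0.52  0.07 11.49] turn 0.01
[[270.57982412 222.09487172]]
```

View pics/w5.png

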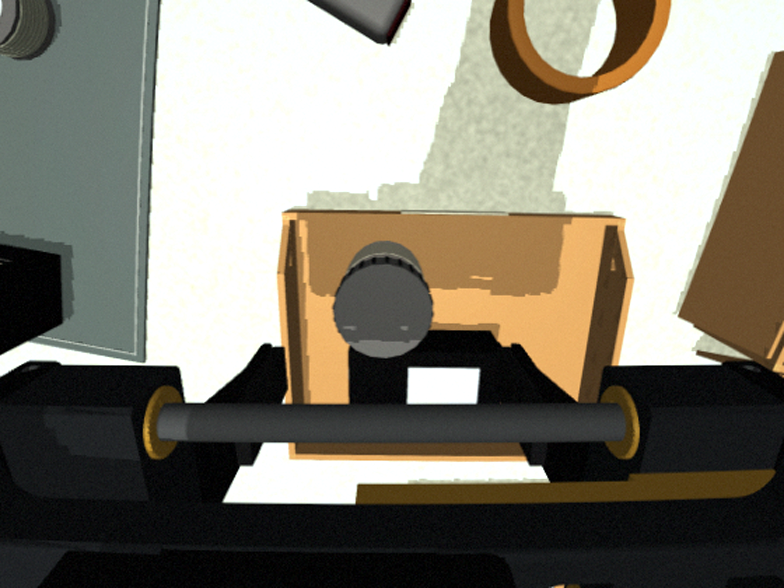

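View pics/s5.png

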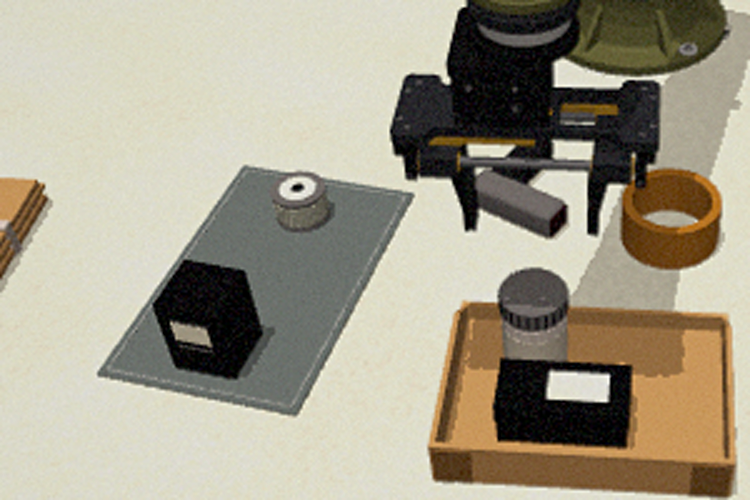

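Request:
{"name": "carry_out", "arguments": {"translation": [[-0.4,0.1,3],[-0.45,0.1,6.5],[-0.45,0.1,10],[-0.45,0.1,12.6],[-0.45,0.1,12.7]], "turn": [0,0,0,0,0], "gripper": [1,1,1,1,1]}}

```text
time_s: 13.8
tool_pos: [0.5555, -0.0381, 0.0403]
tool_rot: [-179.8, 0.1, 93.9]
force: [-0.1, -0.3, 0.4]
grip_width: 0.087
```

Request:
{"name": "carry_out", "arguments": {"translation": [[0,0,0],[0,0,0],[0,0,0],[0,0,0],[0,0,0]], "turn": [0,0,0,0,0], "gripper": [0.5,0.5,0.5,0.5,0.5], "squeeze": 20}}

```text
time_s: 14.42
tool_pos: [0.5578, -0.0351, 0.0429]
tool_rot: [179.9, -0.1, 94.1]
force: [-0.3, 3.1, 5.3]
grip_width: 0.0575
```

```bash
python3 go.py .486 -.305 .16 83.9
```

```text
t 14.43 pos [ 0.5578 -0.0351  0.0429] rot [ 1.7992e+02 -7.0000e-02  9.4120e+01] F [-0.3  3.1  5.3] w 0.0575 q [-29.  19.  34. 109. -13.  56. 106.]
-> [0.486, -0.305, 0.16, 83.9] shift cm [-26.4   -9.08 -11.75] turn 0.178
```

Request:
{"name": "carry_out", "arguments": {"translation": [[0,0,-2],[0,0,-5],[0,0,-9],[-1,-0.3,-11.7],[-5,-1.7,-11.7]], "turn": [0,0,0,0,0.03], "gripper": [0.5,0.5,0.5,0.5,0.5]}}

```text
time_s: 15.05
tool_pos: [0.5459, -0.0856, 0.1622]
tool_rot: [179.7, -0.0, 92.6]
force: [0.6, -1.3, -2.2]
grip_width: 0.0572
```

Request:
{"name": "carry_out", "arguments": {"translation": [[-5,-1.7,0],[-10,-3.3,0],[-15,-5,0],[-19,-6.4,0],[-21,-7.2,0]], "turn": [0.03,0.06,0.1,0.13,0.148], "gripper": [0.5,0.5,0.5,0.5,0.5]}}

```text
time_s: 15.68
tool_pos: [0.4786, -0.3029, 0.1597]
tool_rot: [-180.0, 0.1, 83.6]
force: [0.6, -0.2, -2.1]
grip_width: 0.0572
```

```bash
python3 go.py .486 -.305 .052 83.9
```

```text
t 15.68 pos [ 0.4786 -0.3029  0.1597] rot [-1.80e+02  6.00e-02  8.36e+01] F [ 0.6 -0.2 -2.1] w 0.0572 q [-12.  14.  48. 102. -11.  69. 123.]
-> [0.486, -0.305, 0.052, 83.9] shift cm [-0.12  0.76 10.77] turn -0.005
```

Request:
{"name": "carry_out", "arguments": {"translation": [[-0.1,0.4,3],[-0.1,0.5,6],[-0.1,0.5,9],[-0.1,0.5,10.5],[-0.1,0.5,10.7]], "turn": [0,0,0,0,0], "gripper": [0.5,0.5,0.5,0.5,0.5]}}

```text
time_s: 16.3
tool_pos: [0.4851, -0.3006, 0.0515]
tool_rot: [-179.9, -0.0, 83.9]
force: [-0.2, 0.2, -1.6]
grip_width: 0.0575
```

Request:
{"name": "carry_out", "arguments": {"translation": [[0,0,0.3],[0,0,0.6],[0,0,0.8],[0,0,0.8]], "turn": [0,0,0,0], "gripper": [0.5,0.5,0.5,0.5]}}

```text
time_s: 16.8
tool_pos: [0.4853, -0.3013, 0.0441]
tool_rot: [180.0, -0.0, 83.9]
force: [0.1, 0.1, -2.4]
grip_width: 0.0581
```

```bash
python3 go.py .486 -.305 .042 83.9
```

```text
t 16.8 pos [ 0.4853 -0.3013  0.0441] rot [ 1.7999e+02 -1.0000e-02  8.3880e+01] F [ 0.1  0.1 -2.4] w 0.0581 q [ -8.  23.  44. 107. -19.  57. 128.]
-> [0.486, -0.305, 0.042, 83.9] shift cm [-0.36  0.11  0.21] turn -0.0
```

Request:
{"name": "carry_out", "arguments": {"translation": [[0,0,0.2],[0,0,0.3],[0,0,0.3]], "turn": [0,0,0], "gripper": [0.5,0.5,0.5]}}

```text
time_s: 17.18
tool_pos: [0.4855, -0.3014, 0.0419]
tool_rot: [180.0, -0.0, 83.9]
force: [-1.8, 1.5, 4.7]
grip_width: 0.0578
```

Request:
{"name": "carry_out", "arguments": {"translation": [[0,0,0],[0,0,0],[0,0,0],[0,0,0]], "turn": [0,0,0,0], "gripper": [0.7,0.9,1,1]}}

```text
time_s: 17.68
tool_pos: [0.4853, -0.3013, 0.041]
tool_rot: [-180.0, -0.0, 83.9]
force: [-1.3, -0.0, 0.3]
grip_width: 0.0823
```

Request:
{"name": "carry_out", "arguments": {"translation": [[0,0,-3],[0,0,-7],[0,0,-11],[4,0,-12],[8,0,-12]], "turn": [0,0,0,0.15,0.3], "gripper": [1,1,1,1,1]}}

```text
time_s: 18.3
tool_pos: [0.4945, -0.2217, 0.1623]
tool_rot: [179.9, -0.1, 66.3]
force: [0.2, 0.6, -0.7]
grip_width: 0.0871
```

```bash
python3 go.py .622 .003 .16 3.0
python3 - <<'E'
from h import *
crop(read_camera('scene'),60,90,360,290,2.5,'pics/s6.png')
E
```

```text
t 18.3 pos [ 0.4945 -0.2217  0.1623] rot [ 1.7985e+02 -5.0000e-02  6.6300e+01] F [ 0.2  0.6 -0.7] w 0.0871 q [-23.  10.  49. 105.  -8.  68.  95.]
-> [0.622, 0.003, 0.16, 3.0] shift cm [25.7   2.64  0.26] turn 1.105
```

View pics/s6.png

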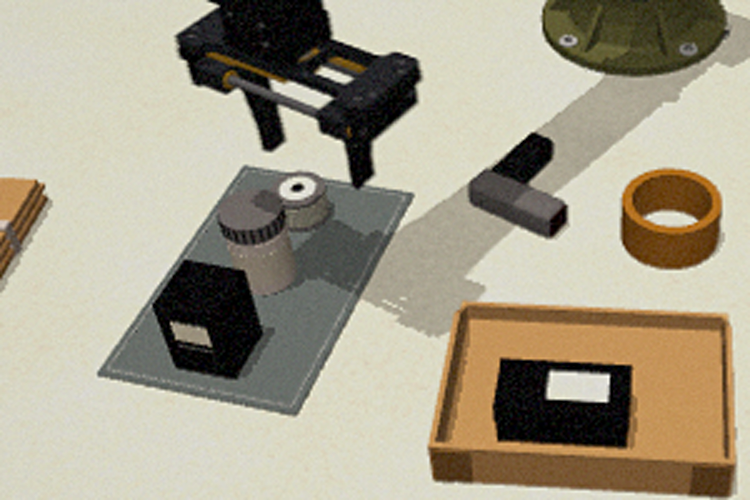

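All three stand upright on the mat. Next is the long carton: I'll hover over it and turn the jaws to its short axis.

Request:
{"name": "carry_out", "arguments": {"translation": [[4.3,0.44,0],[8.6,0.88,0],[12.9,1.3,0],[17.2,1.76,0],[21.5,2.2,0]], "turn": [0.18,0.36,0.54,0.72,0.9], "gripper": [1,1,1,0.9,0.82]}}

```text
time_s: 18.98
tool_pos: [0.5997, -0.0319, 0.161]
tool_rot: [-180.0, -0.0, 14.8]
force: [0.3, -0.7, 0.2]
grip_width: 0.0758
```

```bash
python3 go.py .622 .003 .16 3.0
python3 - <<'E'
from h import *
t=read_camera('top');crop(t,210,145,350,265,5,'pics/t7.png')
E
```

```text
t 18.98 pos [ 0.5997 -0.0319  0.161 ] rot [-1.800e+02 -2.000e-02  1.483e+01] F [ 0.3 -0.7  0.2] w 0.0758 q [-39.  19.  49.  97. -15.  70.  28.]
-> [0.622, 0.003, 0.16, 3.0] shift cm [ 3.05 -2.8   0.1 ] turn 0.206
```

View pics/t7.png

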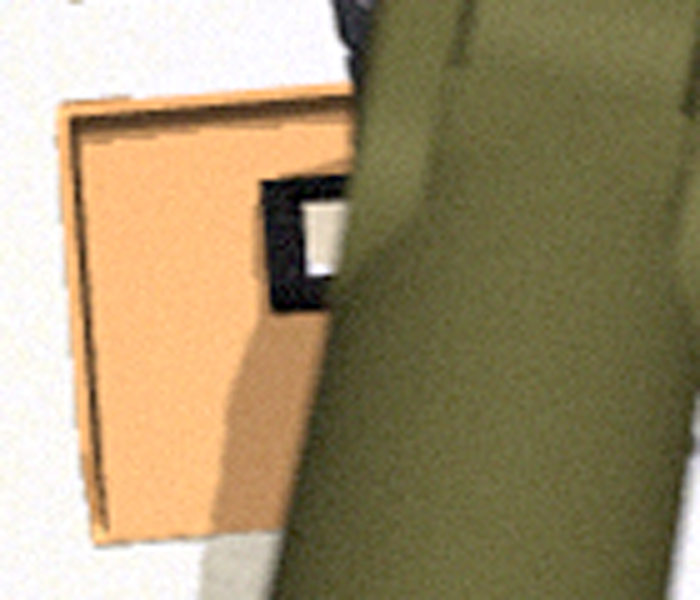

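Request:
{"name": "carry_out", "arguments": {"translation": [[2,-1.9,0],[3.1,-2.9,0],[3.1,-2.9,2],[3.1,-2.9,5]], "turn": [0.1,0.206,0.206,0.206], "gripper": [0.8,0.8,0.8,0.8]}}

```text
time_s: 19.52
tool_pos: [0.6212, 0.002, 0.1099]
tool_rot: [180.0, -0.0, 3.5]
force: [-0.0, -0.8, -0.2]
grip_width: 0.0695
```

```bash
python3 - <<'E'
from h import *
c=get_calibration('wrist');print(proj(c,[[.596,.003,.049],[.65,.003,.049],[.623,.058,.049],[.623,-.052,.049]]));crop(read_camera('wrist'),0,0,560,420,1.4,'pics/w7.png')
crop(read_camera('scene'),200,120,370,290,3.5,'pics/s7.png')
E
python3 go.py .623 .003 .027 3
```

```text
[[245.01816437 229.68388406]
 [317.64881692 233.60404975]
 [286.24278033 157.12136922]
 [277.22608537 296.24524375]]
t 19.62 pos [0.6178 0.002  0.1067] rot [179.96   0.44   3.39] F [-0.4 -0.4 -0.8] w 0.0695 q [-41.  26.  48.  97. -20.  67.  17.]
-> [0.623, 0.003, 0.027, 3.0] shift cm [ 0.58 -0.07  7.96] turn 0.007
```

View pics/w7.png

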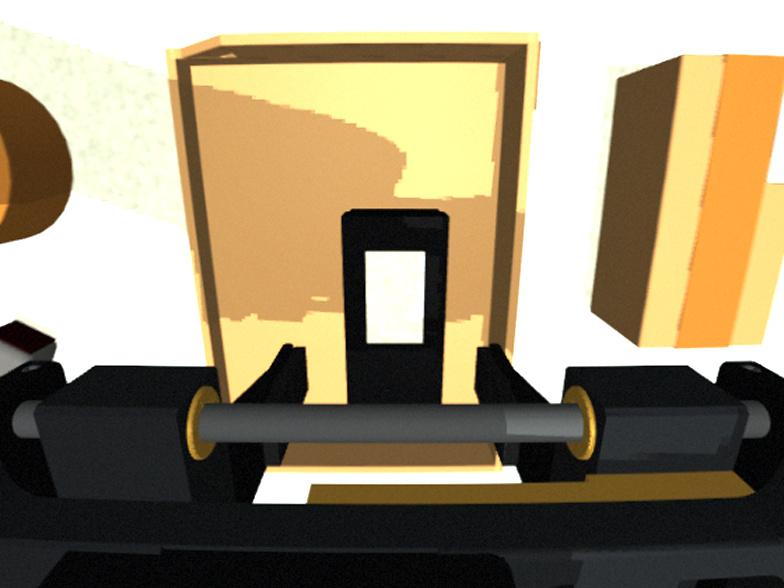

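View pics/s7.png

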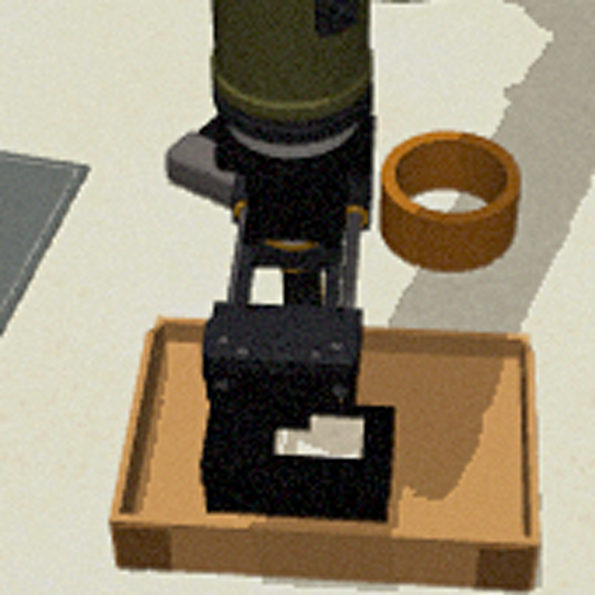

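```bash
python3 go.py .623 .003 .027 3
python3 - <<'E'
from h import *
crop(read_camera('wrist'),150,140,430,340,2.8,'pics/w8.png')
E
python3 go.py .623 .003 .027 3
```

```text
t 19.62 pos [0.6178 0.002  0.1067] rot [179.96   0.44   3.39] F [-0.4 -0.4 -0.8] w 0.0695 q [-41.  26.  48.  97. -20.  67.  17.]
-> [0.623, 0.003, 0.027, 3.0] shift cm [ 0.58 -0.07  7.96] turn 0.007
t 19.68 pos [0.6192 0.0019 0.1087] rot [179.97   0.28   3.35] F [ 0.9 -0.7  0.7] w 0.0692 q [-41.  26.  48.  97. -20.  67.  16.]
-> [0.623, 0.003, 0.027, 3.0] shift cm [ 0.43 -0.09  8.17] turn 0.006
```

View pics/w8.png

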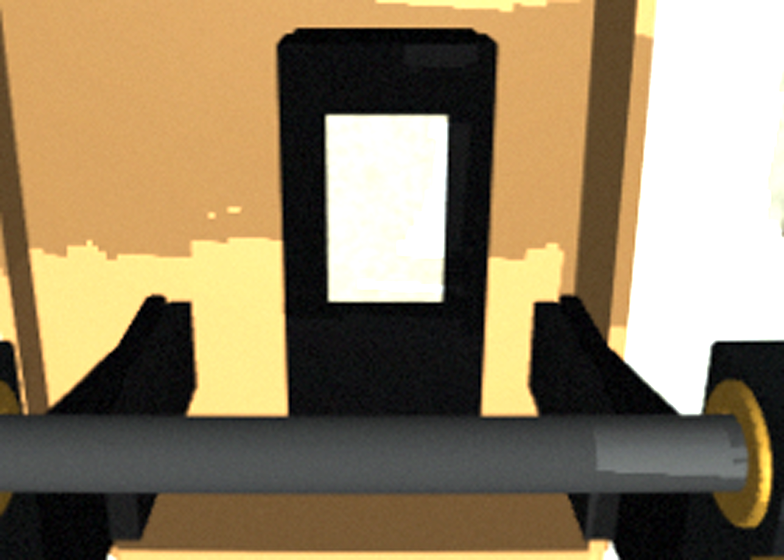

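Request:
{"name": "carry_out", "arguments": {"translation": [[0.3,0,2],[0.3,0,4],[0.3,0,4.5],[0.3,0,4.5],[0.3,0,4.5]], "turn": [0,0,0,0,0], "gripper": [0.8,0.8,0.8,0.8,0.8]}}

```text
time_s: 20.3
tool_pos: [0.625, 0.0031, 0.0667]
tool_rot: [-180.0, -0.1, 3.3]
force: [0.3, -0.6, -0.8]
grip_width: 0.0695
```

```bash
python3 go.py .623 .003 .027 3
python3 - <<'E'
from h import *
crop(read_camera('wrist'),150,140,430,340,2.8,'pics/w9.png')
E
```

```text
t 20.3 pos [0.625  0.0031 0.0667] rot [-1.80e+02 -6.00e-02  3.33e+00] F [ 0.3 -0.6 -0.8] w 0.0695 q [-39.  29.  46.  99. -23.  63.  18.]
-> [0.623, 0.003, 0.027, 3.0] shift cm [-0.2  -0.    3.97] turn 0.006
```

View pics/w9.png

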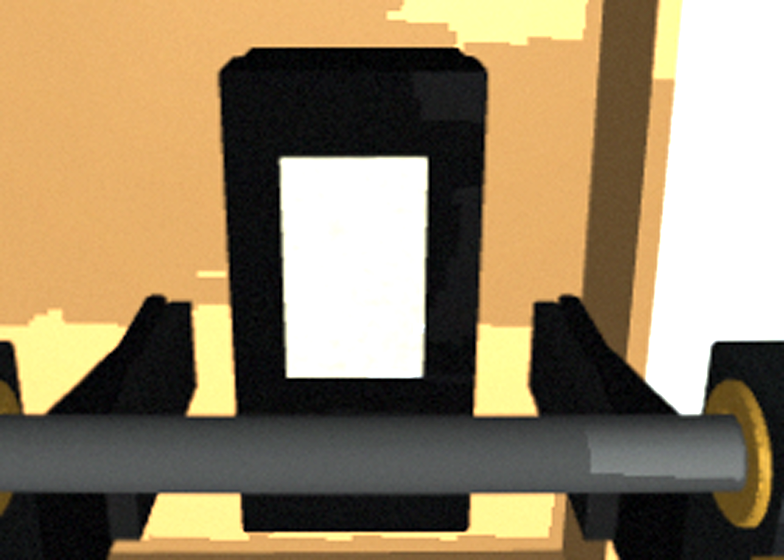

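Request:
{"name": "carry_out", "arguments": {"translation": [[-0.1,0,2],[-0.1,0,3.6],[-0.1,0,3.95],[-0.1,0,3.95],[-0.1,0,3.95]], "turn": [0,0,0,0,0], "gripper": [0.8,0.8,0.8,0.8,0.8]}}

```text
time_s: 20.98
tool_pos: [0.6239, 0.003, 0.027]
tool_rot: [180.0, -0.0, 3.3]
force: [-0.7, -0.3, 0.3]
grip_width: 0.0694
```

Request:
{"name": "carry_out", "arguments": {"translation": [[0,0,0],[0,0,0],[0,0,0],[0,0,0],[0,0,0]], "turn": [0,0,0,0,0], "gripper": [0.4,0.4,0.4,0.4,0.4], "squeeze": 30}}

```text
time_s: 21.6
tool_pos: [0.6237, 0.0032, 0.0269]
tool_rot: [-180.0, -0.0, 3.3]
force: [-0.8, 0.4, 2.3]
grip_width: 0.0536
```

```bash
python3 go.py .623 .003 .12 3
```

```text
t 21.6 pos [0.6237 0.0032 0.0269] rot [-1.7999e+02 -2.0000e-02  3.3300e+00] F [-0.8  0.4  2.3] w 0.0536 q [-38.  31.  45. 100. -25.  59.  20.]
-> [0.623, 0.003, 0.12, 3.0] shift cm [-0.06  0.02 -9.31] turn 0.006
```

Request:
{"name": "carry_out", "arguments": {"translation": [[0,0,-1],[0,0,-2.5],[0,0,-4.5],[0,0,-7],[0,0,-9]], "turn": [0,0,0,0,0], "gripper": [0.4,0.4,0.4,0.4,0.4]}}

```text
time_s: 22.22
tool_pos: [0.624, 0.003, 0.1189]
tool_rot: [-180.0, -0.1, 3.3]
force: [0.3, -0.6, -2.9]
grip_width: 0.0537
```

```bash
python3 go.py .484 .312 .17 83.7
python3 - <<'E'
from h import *
crop(read_camera('scene'),200,120,370,290,3.5,'pics/s10.png')
E
```

```text
t 22.23 pos [0.624  0.003  0.1189] rot [-1.7998e+02 -1.1000e-01  3.3100e+00] F [ 0.3 -0.6 -2.9] w 0.0537 q [-41.  25.  48.  96. -20.  67.  16.]
-> [0.484, 0.312, 0.17, 83.7] shift cm [-12.18 -31.66  -5.13] turn -1.403
```

View pics/s10.png

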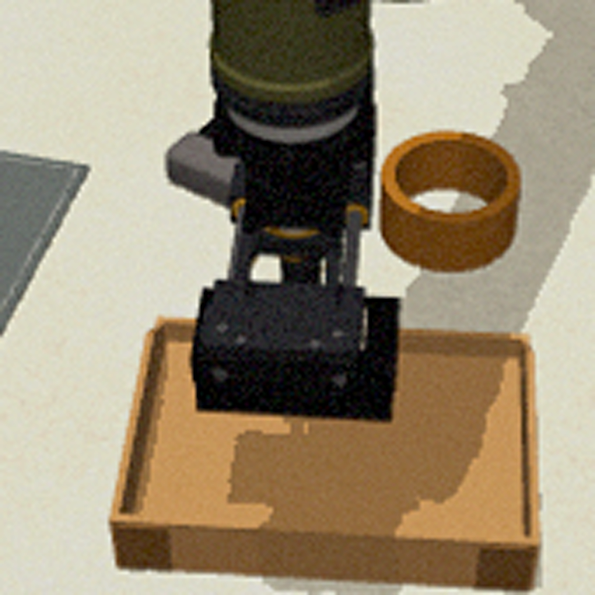

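Request:
{"name": "carry_out", "arguments": {"translation": [[-0.6,-1.5,-2.5],[-2,-5,-5.1],[-3.6,-9,-5.1],[-5.2,-13,-5.1],[-6.8,-17.5,-5.1]], "turn": [-0.1,-0.24,-0.4,-0.55,-0.7], "gripper": [0.4,0.4,0.4,0.4,0.4]}}

```text
time_s: 22.9
tool_pos: [0.5448, 0.1745, 0.168]
tool_rot: [180.0, -0.0, 43.7]
force: [0.7, 0.6, -2.2]
grip_width: 0.0539
```

```bash
python3 go.py .484 .312 .17 83.7
python3 - <<'E'
from h import *
s=cv2.imread('pics/scene0.png')[:,:,::-1];crop(s,370,150,500,280,4.5,'pics/sb.png')
E
```

```text
t 22.9 pos [0.5448 0.1745 0.168 ] rot [ 1.7999e+02 -4.0000e-02  4.3650e+01] F [ 0.7  0.6 -2.2] w 0.0539 q [-56.  13.  40. 101.  -9.  70.  31.]
-> [0.484, 0.312, 0.17, 83.7] shift cm [  5.09 -14.14  -0.2 ] turn -0.699
```

View pics/sb.png

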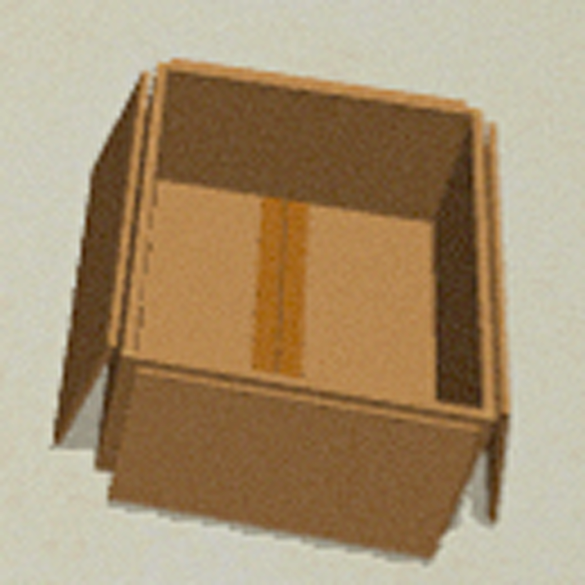

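Request:
{"name": "carry_out", "arguments": {"translation": [[1,-3,0],[2.1,-6,0],[3.2,-9,0],[4.3,-12,0],[5.1,-14.1,0]], "turn": [-0.15,-0.3,-0.45,-0.6,-0.7], "gripper": [0.4,0.4,0.4,0.4,0.4]}}

```text
time_s: 23.52
tool_pos: [0.4845, 0.3128, 0.1676]
tool_rot: [-180.0, -0.0, 83.8]
force: [0.3, 0.8, -2.8]
grip_width: 0.0537
```

```bash
python3 - <<'E'
from h import *
np.set_printoptions(precision=4,suppress=True)
T=get_calibration('top');S=get_calibration('scene')
f=lambda pts,x0,y0,k:[(x0+(a+.5)/k-.5,y0+(b+.5)/k-.5) for a,b in pts]
L=onz(S,f([(160,66),(484,113),(494,415),(122,352)],370,150,4.5),.08);print(L,L.mean(0),np.linalg.norm(L-np.roll(L,-1,0),axis=1))
a=onz(T,f([(284,108),(246,470)],80,190,4),.005);b=onz(S,f([(284,203),(278,372)],370,150,4.5),.005);print('seam',a,b)
for q in(a,b):
  d=q[0]-q[1]; d=d*np.sign(d[0]);print(np.degrees(np.arctan2(d[1],d[0])), q[0,1]+(.484-q[0,0])*d[1]/d[0])
w=get_calibration('wrist');crop(read_camera('wrist'),0,0,560,420,1.4,'pics/w11.png'); crop(read_camera('scene'),330,60,520,280,2.6,'pics/s11.png')
E
python3 go.py .484 .312 .1 83.7
```

```text
[[0.3737 0.2459 0.08  ]
 [0.3896 0.4039 0.08  ]
 [0.5928 0.3806 0.08  ]
 [0.5767 0.2223 0.08  ]] [0.4832 0.3132 0.08  ] [0.1589 0.2045 0.1591 0.2043]
seam [[0.5787 0.3025 0.005 ]
 [0.3847 0.3223 0.005 ]] [[0.386  0.3229 0.005 ]
 [0.5088 0.3111 0.005 ]]
-5.815911583591245 0.31214318912056577
-5.522851321229771 0.3134541510447455
t 23.62 pos [0.4837 0.3145 0.1675] rot [-1.7994e+02 -7.0000e-02  8.3830e+01] F [ 0.3 -0.6 -3.4] w 0.0534 q [-62.  13.  30. 100.  -7.  70.  54.]
-> [0.484, 0.312, 0.1, 83.7] shift cm [-0.25  0.06  6.75] turn 0.002
```

View pics/w11.png

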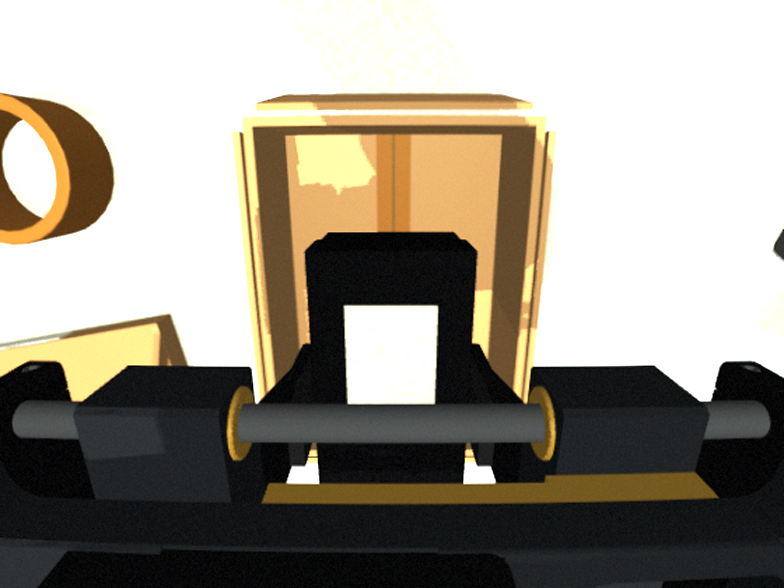

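View pics/s11.png

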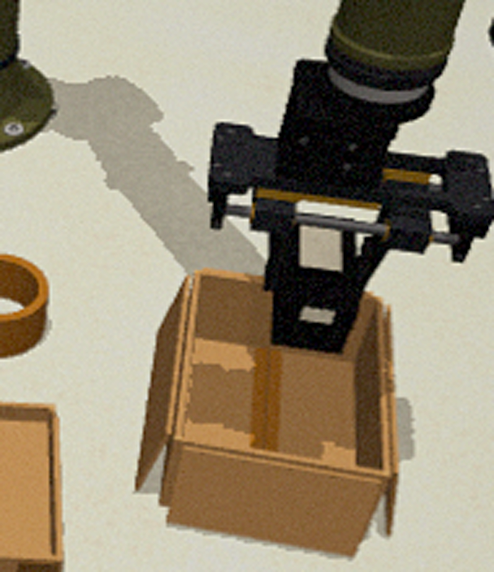

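Request:
{"name": "carry_out", "arguments": {"translation": [[-0.05,0,3],[-0.05,0,6],[-0.05,0,9],[-0.05,0,11.5],[-0.05,0,12]], "turn": [0,0,0,0,0], "gripper": [0.4,0.4,0.4,0.4,0.4]}}

```text
time_s: 24.25
tool_pos: [0.485, 0.3085, 0.046]
tool_rot: [-179.9, 0.2, 83.4]
force: [-0.4, 0.2, -2.1]
grip_width: 0.054
```

Request:
{"name": "carry_out", "arguments": {"translation": [[0,0,0.2],[0,0,0.4],[0,0,0.4],[0,0,0.4]], "turn": [0,0,0,0], "gripper": [0.4,0.4,0.4,0.4]}}

```text
time_s: 24.75
tool_pos: [0.4858, 0.3111, 0.0441]
tool_rot: [180.0, -0.0, 83.5]
force: [-0.1, -0.3, -2.8]
grip_width: 0.0537
```

```bash
python3 go.py .4836 .3125 .0285 83.9
```

```text
t 24.75 pos [0.4858 0.3111 0.0441] rot [ 1.7996e+02 -5.0000e-02  8.3540e+01] F [-0.1 -0.3 -2.8] w 0.0537 q [-60.  20.  29. 106. -12.  56.  58.]
-> [0.4836, 0.3125, 0.0285, 83.9] shift cm [ 0.11 -0.23  1.56] turn -0.006
```

Request:
{"name": "carry_out", "arguments": {"translation": [[0.1,-0.2,0.5],[0.1,-0.2,1],[0.1,-0.2,1.4],[0.1,-0.2,1.55],[0.1,-0.2,1.55]], "turn": [-0.006,-0.006,-0.006,-0.006,-0.006], "gripper": [0.4,0.4,0.4,0.4,0.4]}}

```text
time_s: 25.38
tool_pos: [0.4838, 0.3121, 0.0281]
tool_rot: [180.0, -0.0, 83.9]
force: [0.5, 0.4, -2.2]
grip_width: 0.0537
```

```bash
python3 go.py .4836 .3125 .0285 83.9
```

```text
t 25.38 pos [0.4838 0.3121 0.0281] rot [ 1.7998e+02 -1.0000e-02  8.3870e+01] F [ 0.5  0.4 -2.2] w 0.0537 q [-60.  22.  28. 107. -12.  55.  58.]
-> [0.4836, 0.3125, 0.0285, 83.9] shift cm [ 0.04 -0.02 -0.04] turn -0.0
```

Request:
{"name": "carry_out", "arguments": {"translation": [[0,0,0.1],[0,0,0.15],[0,0,0.15]], "turn": [0,0,0], "gripper": [0.4,0.4,0.4]}}

```text
time_s: 25.75
tool_pos: [0.4839, 0.3122, 0.0278]
tool_rot: [180.0, -0.0, 83.9]
force: [-3.0, -2.0, 6.6]
grip_width: 0.0536
```

Request:
{"name": "carry_out", "arguments": {"translation": [[0,0,0],[0,0,0],[0,0,0],[0,0,0]], "turn": [0,0,0,0], "gripper": [0.65,0.7,0.8,0.85]}}

```text
time_s: 26.25
tool_pos: [0.4836, 0.3121, 0.0265]
tool_rot: [180.0, -0.0, 83.9]
force: [-0.2, 0.5, -0.1]
grip_width: 0.0706
```

Request:
{"name": "carry_out", "arguments": {"translation": [[0,0,-2],[0,0,-5],[0,0,-9],[0,0,-13],[0,0,-15]], "turn": [0,0,0,0,0], "gripper": [0.85,0.85,0.85,0.85,0.85]}}

```text
time_s: 26.88
tool_pos: [0.4849, 0.3126, 0.1808]
tool_rot: [179.8, -0.2, 83.9]
force: [-0.3, 0.2, -1.3]
grip_width: 0.0741
```

```bash
python3 - <<'E'
from h import *
crop(read_camera('wrist'),0,0,560,420,1.4,'pics/w12.png')
E
python3 go.py .5826 -.3135 .17 83.8
```

```text
t 26.93 pos [0.4858 0.3132 0.1827] rot [179.7   -0.36  83.85] F [1.3 1.2 2.6] w 0.0739 q [-62.  12.  31.  99.  -6.  71.  54.]
-> [0.5826, -0.3135, 0.17, 83.8] shift cm [-61.28  16.33   0.98] turn 0.001
```

View pics/w12.png

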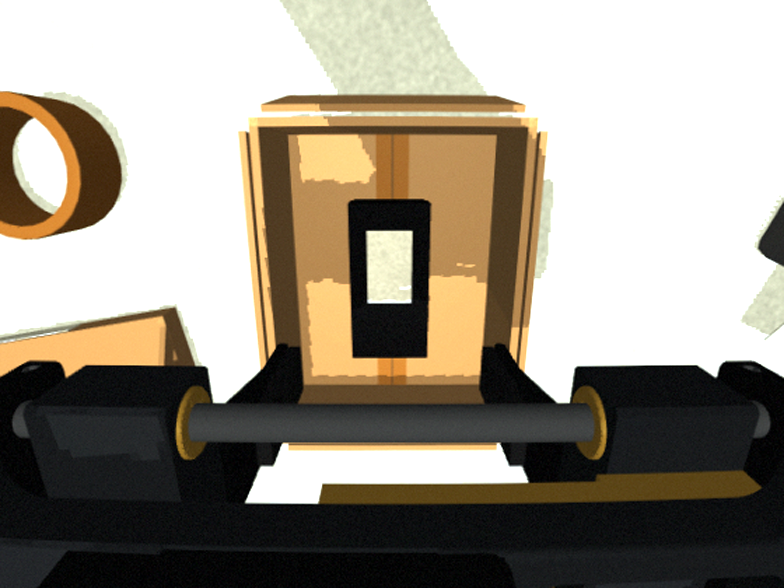

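The long carton lies flat in the shipping carton on the centre seam: the carton is centred at column 390 and the seam is at 393. Now the tall carton goes back.

Request:
{"name": "carry_out", "arguments": {"translation": [[-5,1.3,0],[-11,2.9,0],[-17,4.5,0],[-23,6.1,0],[-29,7.7,0]], "turn": [0,0,0,0,0], "gripper": [1,1,1,1,1]}}

```text
time_s: 27.55
tool_pos: [0.5293, 0.0136, 0.1772]
tool_rot: [179.9, -0.1, 83.9]
force: [0.1, 0.5, -0.4]
grip_width: 0.0875
```

Request:
{"name": "carry_out", "arguments": {"translation": [[-6,1.6,0],[-12,3.2,0],[-18,4.8,0],[-24,6.4,0],[-28,7.5,0]], "turn": [0,0,0,0,0], "gripper": [1,1,1,1,1]}}

```text
time_s: 28.18
tool_pos: [0.5734, -0.2745, 0.1771]
tool_rot: [180.0, 0.1, 83.7]
force: [-0.7, 0.4, -0.3]
grip_width: 0.087
```

```bash
python3 go.py .582 -.3131 .05 83.7;  python3 - <<'E'
from h import *
t=read_camera('top');crop(t,80,145,350,335,2.9,'pics/t13.png')
E
```

```text
t 28.18 pos [ 0.5734 -0.2745  0.1771] rot [1.7998e+02 8.0000e-02 8.3720e+01] F [-0.7  0.4 -0.3] w 0.087 q [-15.  24.  50.  91. -19.  74. 121.]
-> [0.582, -0.3131, 0.05, 83.7] shift cm [-3.73  1.27 12.71] turn 0.0
```

View pics/t13.png

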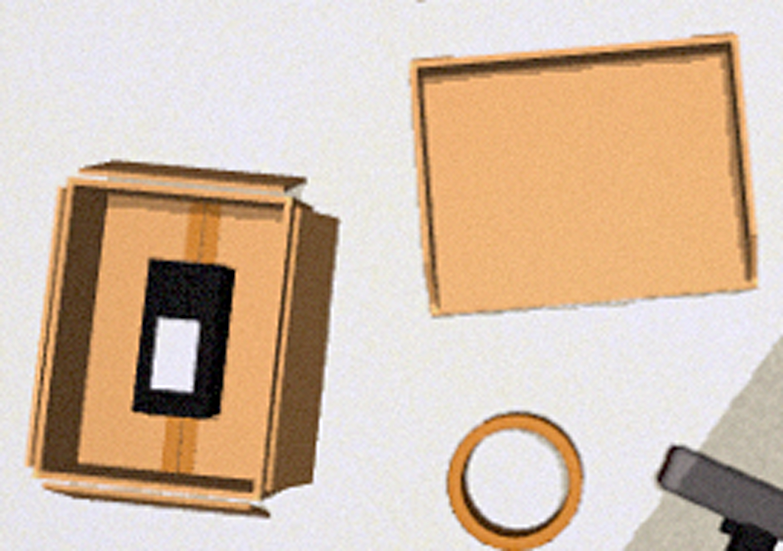

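Request:
{"name": "carry_out", "arguments": {"translation": [[-3.7,1.25,0],[-3.7,1.25,3],[-3.7,1.25,7],[-3.7,1.25,11],[-3.7,1.25,12.7]], "turn": [0,0,0,0,0], "gripper": [1,1,1,1,1]}}

```text
time_s: 28.85
tool_pos: [0.5813, -0.3077, 0.0474]
tool_rot: [-179.8, -0.1, 83.9]
force: [-0.1, -0.2, 0.6]
grip_width: 0.0871
```

Request:
{"name": "carry_out", "arguments": {"translation": [[0,0,0],[0,0,0],[0,0,0]], "turn": [0,0,0], "gripper": [1,1,1]}}

```text
time_s: 29.22
tool_pos: [0.5835, -0.3096, 0.0514]
tool_rot: [179.8, 0.0, 83.9]
force: [0.6, -0.5, -0.0]
grip_width: 0.0871
```

```bash
python3 go.py .582 -.3131 .05 83.7
```

```text
t 29.23 pos [ 0.5835 -0.3096  0.0514] rot [1.7984e+02 4.0000e-02 8.3880e+01] F [ 0.6 -0.5 -0. ] w 0.0871 q [ -8.  34.  46.  94. -27.  63. 129.]
-> [0.582, -0.3131, 0.05, 83.7] shift cm [-0.36 -0.11  0.14] turn 0.003
```

Request:
{"name": "carry_out", "arguments": {"translation": [[-0.3,-0.1,0.1],[-0.3,-0.1,0.1],[-0.3,-0.1,0.1]], "turn": [0,0,0], "gripper": [0.9,0.8,0.7]}}

```text
time_s: 29.6
tool_pos: [0.5812, -0.3119, 0.0486]
tool_rot: [180.0, -0.0, 83.9]
force: [-0.9, 1.1, -0.2]
grip_width: 0.0673
```

Request:
{"name": "carry_out", "arguments": {"translation": [[0,0,0],[0,0,0],[0,0,0],[0,0,0],[0,0,0]], "turn": [0,0,0,0,0], "gripper": [0.5,0.5,0.5,0.5,0.5], "squeeze": 20}}

```text
time_s: 30.22
tool_pos: [0.5812, -0.312, 0.0485]
tool_rot: [180.0, 0.0, 83.9]
force: [0.0, -1.1, -0.6]
grip_width: 0.0578
```

Request:
{"name": "carry_out", "arguments": {"translation": [[0,0,-2],[0,0,-5],[0,0,-9],[0,0,-12],[0,0,-12]], "turn": [0,0,0,0,0], "gripper": [0.5,0.5,0.5,0.5,0.5]}}

```text
time_s: 30.85
tool_pos: [0.5825, -0.3129, 0.1723]
tool_rot: [179.7, 0.1, 83.9]
force: [-0.1, 0.6, -2.6]
grip_width: 0.058
```

```bash
python3 go.py .548 .0638 .17 93.9
```

```text
t 30.85 pos [ 0.5825 -0.3129  0.1723] rot [1.7967e+02 7.0000e-02 8.3880e+01] F [-0.1  0.6 -2.6] w 0.058 q [-10.  28.  49.  88. -22.  74. 125.]
-> [0.548, 0.0638, 0.17, 93.9] shift cm [37.09 -7.45  0.14] turn -0.175
```

Request:
{"name": "carry_out", "arguments": {"translation": [[5,-1,0],[11,-2.2,0],[17,-3.4,0],[23,-4.6,0],[29,-5.8,0]], "turn": [-0.03,-0.06,-0.1,-0.14,-0.175], "gripper": [0.5,0.5,0.5,0.5,0.5]}}

```text
time_s: 31.48
tool_pos: [0.553, -0.0151, 0.1677]
tool_rot: [-179.9, -0.0, 94.0]
force: [0.7, 0.5, -2.1]
grip_width: 0.0577
```

Request:
{"name": "carry_out", "arguments": {"translation": [[4,-0.8,0],[7.5,-1,0],[8,-1,0],[8,-1,0]], "turn": [0,0,0,0], "gripper": [0.5,0.5,0.5,0.5]}}

```text
time_s: 31.98
tool_pos: [0.5384, 0.0614, 0.168]
tool_rot: [-179.9, 0.0, 93.9]
force: [0.1, -1.0, -2.2]
grip_width: 0.0578
```

```bash
python3 go.py .5474 .0638 .06 93.9
```

```text
t 31.98 pos [0.5384 0.0614 0.168 ] rot [-1.7993e+02  5.0000e-02  9.3930e+01] F [ 0.1 -1.  -2.2] w 0.0578 q [-49.   9.  44. 105.  -7.  69.  91.]
-> [0.5474, 0.0638, 0.06, 93.9] shift cm [ 0.18  0.93 10.79] turn 0.001
```

Request:
{"name": "carry_out", "arguments": {"translation": [[0.2,0.9,1],[0.2,0.9,4],[0.2,0.9,7.5],[0.2,0.9,10.5],[0.2,0.9,10.8]], "turn": [0,0,0,0,0], "gripper": [0.5,0.5,0.5,0.5,0.5]}}

```text
time_s: 32.6
tool_pos: [0.5461, 0.0625, 0.0579]
tool_rot: [-179.7, 0.1, 93.8]
force: [-0.4, -0.1, -1.8]
grip_width: 0.0576
```

Request:
{"name": "carry_out", "arguments": {"translation": [[0,0,0],[0,0,0],[0,0,0]], "turn": [0,0,0], "gripper": [0.5,0.5,0.5]}}

```text
time_s: 32.98
tool_pos: [0.5487, 0.0646, 0.0617]
tool_rot: [179.9, -0.0, 93.9]
force: [-0.5, -0.3, -2.4]
grip_width: 0.058
```

```bash
python3 go.py .5474 .0638 .05 93.9
```

```text
t 32.98 pos [0.5487 0.0646 0.0617] rot [ 1.7988e+02 -5.0000e-02  9.3910e+01] F [-0.5 -0.3 -2.4] w 0.058 q [-45.  18.  42. 109. -14.  58.  96.]
-> [0.5474, 0.0638, 0.05, 93.9] shift cm [-0.07 -0.13  1.17] turn 0.0
```

Request:
{"name": "carry_out", "arguments": {"translation": [[0,-0.1,0.5],[0,-0.1,0.9],[0,-0.1,1.1],[0,-0.1,1.1]], "turn": [0,0,0,0], "gripper": [0.5,0.5,0.5,0.5]}}

```text
time_s: 33.48
tool_pos: [0.5469, 0.0643, 0.0495]
tool_rot: [180.0, 0.0, 93.9]
force: [0.6, -0.5, -2.1]
grip_width: 0.0581
```

```bash
python3 go.py .5474 .0638 .05 93.9
```

```text
t 33.48 pos [0.5469 0.0643 0.0495] rot [179.99   0.    93.9 ] F [ 0.6 -0.5 -2.1] w 0.0581 q [-45.  19.  41. 110. -15.  56.  97.]
-> [0.5474, 0.0638, 0.05, 93.9] shift cm [-0.05  0.05 -0.05] turn 0.0
```

Request:
{"name": "carry_out", "arguments": {"translation": [[-0.04,0.03,0.1],[-0.04,0.03,0.15],[-0.04,0.03,0.15]], "turn": [0,0,0], "gripper": [0.5,0.5,0.5]}}

```text
time_s: 33.85
tool_pos: [0.5469, 0.0643, 0.0495]
tool_rot: [-179.9, -0.1, 93.9]
force: [-5.8, -0.6, 11.6]
grip_width: 0.0577
```

Request:
{"name": "carry_out", "arguments": {"translation": [[0,0,0],[0,0,0],[0,0,0],[0,0,0]], "turn": [0,0,0,0], "gripper": [0.7,0.9,1,1]}}

```text
time_s: 34.35
tool_pos: [0.5471, 0.0639, 0.0479]
tool_rot: [-180.0, 0.0, 93.9]
force: [-0.9, -0.1, 0.1]
grip_width: 0.0822
```

Request:
{"name": "carry_out", "arguments": {"translation": [[0,0,-3],[0,0,-7],[0,0,-11],[-4,0,-12],[-9,0,-12]], "turn": [0,0,0,0,0], "gripper": [1,1,1,1,1]}}

```text
time_s: 34.98
tool_pos: [0.5544, -0.0253, 0.1694]
tool_rot: [179.8, -0.1, 94.1]
force: [0.9, -1.0, 0.1]
grip_width: 0.0867
```

```bash
python3 go.py .4853 -.3013 .16 83.9
```

```text
t 34.98 pos [ 0.5544 -0.0253  0.1694] rot [ 1.7983e+02 -6.0000e-02  9.4120e+01] F [ 0.9 -1.   0.1] w 0.0867 q [-42.  11.  47. 103.  -9.  69. 102.]
-> [0.4853, -0.3013, 0.16, 83.9] shift cm [-27.03  -8.87   0.88] turn 0.178
```

Request:
{"name": "carry_out", "arguments": {"translation": [[-5.5,-1.8,0],[-11,-3.6,0],[-17,-5.6,0],[-23,-7.5,0],[-27,-8.9,0.5]], "turn": [0.03,0.07,0.11,0.15,0.178], "gripper": [1,1,1,1,1]}}

```text
time_s: 35.6
tool_pos: [0.4818, -0.3045, 0.1636]
tool_rot: [179.9, 0.1, 83.5]
force: [-0.0, 0.2, -0.3]
grip_width: 0.0869
```

Request:
{"name": "carry_out", "arguments": {"translation": [[0,0,0],[0,0,0]], "turn": [0,0], "gripper": [1,1]}}

```text
time_s: 35.85
tool_pos: [0.4832, -0.3005, 0.1628]
tool_rot: [-180.0, -0.0, 83.7]
force: [0.7, 0.4, 0.1]
grip_width: 0.0872
```

```bash
python3 go.py .4853 -.3013 .042 83.9
python3 - <<'E'
from h import *
T=get_calibration('top');t=read_camera('top');crop(t,210,145,350,265,5,'pics/t14.png')
E
```

```text
t 35.85 pos [ 0.4832 -0.3005  0.1628] rot [-1.7999e+02 -5.0000e-02  8.3730e+01] F [0.7 0.4 0.1] w 0.0872 q [-19.  16.  57. 102. -15.  70. 125.]
-> [0.4853, -0.3013, 0.042, 83.9] shift cm [-0.06  0.22 12.08] turn -0.003
```

View pics/t14.png

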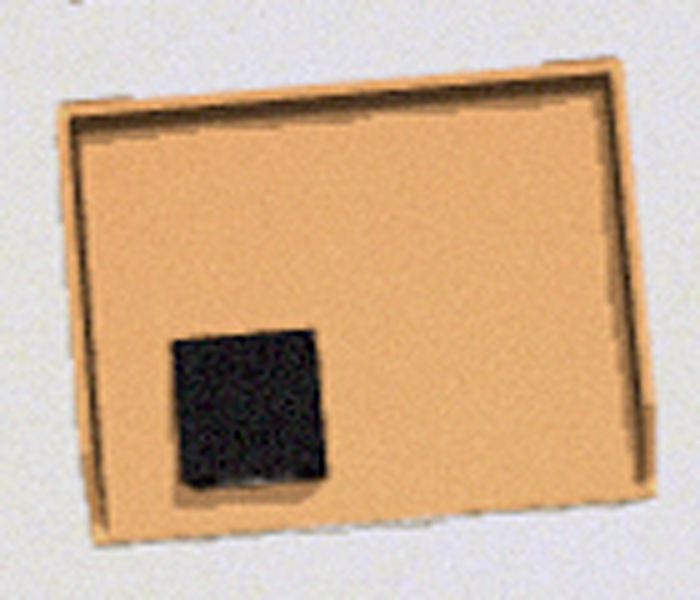

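Run:
```python
from h import *
from cell import *
t1=read_camera('top');cv2.imwrite('pics/t14raw.png',t1[:,:,::-1])
t0=cv2.imread('pics/top0.png')[:,:,::-1]
T=get_calibration('top')
for t in(t0,t1):
    m=(t.max(2)<45).astype(np.uint8)[212:245,238:280]
    n,l,st,ce=cv2.connectedComponentsWithStats(m); i=1+st[1:,4].argmax()
    pts=np.argwhere(l==i)[:,::-1]+[238,212]
    P=onz(T,pts,.084)[:,:2]
    r=cv2.minAreaRect((P*1000).astype(np.float32)); print(r,len(pts))
```

```text
((529.4771118164062, 62.996116638183594), (24.438251495361328, 57.822227478027344), 1.012001633644104) 151
((547.9468994140625, 62.946502685546875), (59.358951568603516, 57.5786018371582), 3.935009479522705) 834
```

Run:
```python
from h import *
t0=cv2.imread('pics/top0.png')[:,:,::-1];t1=cv2.imread('pics/t14raw.png')[:,:,::-1]
T=get_calibration('top')
for t in(t0,t1):
  for th in (15,20,25):
    d=t[:,:,0].astype(int)-t[:,:,2]
    m=(d<th).astype(np.uint8)[205:247,236:282]
    n,l,st,ce=cv2.connectedComponentsWithStats(m,connectivity=4); i=1+st[1:,4].argmax()
    pts=np.argwhere(l==i)[:,::-1]+[236,205]
    P=onz(T,pts,.084)[:,:2]
    h=cv2.convexHull((P*1000).astype(np.float32)); mm=cv2.moments(h)
    print(th,cv2.minAreaRect(h),len(pts),(mm['m10']/mm['m00'],mm['m01']/mm['m00']),pts.min(0),pts.max(0))
```

```text
15 ((547.6895141601562, 64.84501647949219), (59.247371673583984, 57.11826705932617), 3.826096534729004) 836 (547.8635809837958, 64.63517872857096) [244 211] [273 242]
20 ((547.7976684570312, 64.53129577636719), (59.497962951660156, 57.71786117553711), 4.164919376373291) 847 (547.9169100381346, 64.59705553219402) [244 211] [273 242]
25 ((547.8565063476562, 64.67871856689453), (60.56890869140625, 58.09281539916992), 3.8186233043670654) 862 (547.7616205415778, 64.32465588078153) [244 211] [274 242]
15 ((548.1362915039062, 63.11698913574219), (58.89826202392578, 56.64882278442383), 3.7253150939941406) 828 (548.2196469167392, 62.83394193919818) [245 211] [274 241]
20 ((547.88427734375, 63.18042755126953), (59.40104293823242, 56.792327880859375), 3.7543582916259766) 840 (547.8445349771803, 62.948609550273765) [245 211] [274 242]
25 ((548.0944213867188, 63.05938720703125), (60.22612380981445, 57.37929153442383), 4.118638515472412) 853 (548.0012165123227, 63.13613048078479) [244 211] [274 242]
```

Request:
{"name": "carry_out", "arguments": {"translation": [[-0.05,0.2,3],[-0.05,0.2,6.5],[-0.05,0.2,10],[-0.05,0.2,12],[-0.05,0.2,12]], "turn": [0,0,0,0,0], "gripper": [1,1,1,1,1]}}

```text
time_s: 36.58
tool_pos: [0.4845, -0.3007, 0.042]
tool_rot: [-179.9, -0.0, 83.8]
force: [0.1, 0.1, 0.7]
grip_width: 0.0874
```

Request:
{"name": "carry_out", "arguments": {"translation": [[0,0,0],[0,0,0],[0,0,0]], "turn": [0,0,0], "gripper": [1,1,1]}}

```text
time_s: 36.95
tool_pos: [0.4854, -0.3022, 0.0439]
tool_rot: [179.9, 0.0, 83.7]
force: [-0.3, -0.2, 0.1]
grip_width: 0.0868
```

```bash
python3 go.py .4853 -.3013 .0415 83.9
```

```text
t 36.95 pos [ 0.4854 -0.3022  0.0439] rot [1.799e+02 1.000e-02 8.371e+01] F [-0.3 -0.2  0.1] w 0.0868 q [-13.  26.  51. 107. -23.  58. 132.]
-> [0.4853, -0.3013, 0.0415, 83.9] shift cm [ 0.09 -0.02  0.24] turn -0.003
```

Request:
{"name": "carry_out", "arguments": {"translation": [[0.1,0,0.2],[0.1,0,0.2],[0.1,0,0.2]], "turn": [0,0,0], "gripper": [0.9,0.8,0.7]}}

```text
time_s: 37.33
tool_pos: [0.4849, -0.3009, 0.041]
tool_rot: [-180.0, -0.0, 83.7]
force: [0.5, -0.1, -0.1]
grip_width: 0.0671
```

Request:
{"name": "carry_out", "arguments": {"translation": [[0,0,0],[0,0,0],[0,0,0],[0,0,0],[0,0,0]], "turn": [0,0,0,0,0], "gripper": [0.5,0.5,0.5,0.5,0.5], "squeeze": 20}}

```text
time_s: 37.95
tool_pos: [0.4849, -0.3011, 0.041]
tool_rot: [180.0, 0.0, 83.7]
force: [-0.4, 0.2, 0.3]
grip_width: 0.0576
```

Request:
{"name": "carry_out", "arguments": {"translation": [[0,0,-2],[0,0,-5],[0,0,-9],[0,0,-12],[0,0,-12]], "turn": [0,0,0,0,0], "gripper": [0.5,0.5,0.5,0.5,0.5]}}

```text
time_s: 38.58
tool_pos: [0.4864, -0.3021, 0.1642]
tool_rot: [179.7, 0.0, 83.7]
force: [-0.1, -0.0, -2.9]
grip_width: 0.0577
```

```bash
python3 go.py .5575 -.0315 .16 93.9
```

```text
t 38.58 pos [ 0.4864 -0.3021  0.1642] rot [1.7968e+02 4.0000e-02 8.3710e+01] F [-0.1 -0.  -2.9] w 0.0577 q [-19.  17.  57. 101. -15.  70. 126.]
-> [0.5575, -0.0315, 0.16, 93.9] shift cm [27.68  4.1   0.43] turn -0.178
```

Request:
{"name": "carry_out", "arguments": {"translation": [[5,0.75,0],[11,1.6,0],[17,2.5,0],[23,3.4,0],[27.5,4.1,0]], "turn": [-0.03,-0.07,-0.11,-0.15,-0.178], "gripper": [0.5,0.5,0.5,0.5,0.5]}}

```text
time_s: 39.2
tool_pos: [0.5553, -0.0286, 0.1601]
tool_rot: [-179.9, -0.1, 94.1]
force: [-0.2, -0.8, -1.2]
grip_width: 0.0576
```

Request:
{"name": "carry_out", "arguments": {"translation": [[0,0,0],[0,0,0],[0,0,0]], "turn": [0,0,0], "gripper": [0.5,0.5,0.5]}}

```text
time_s: 39.58
tool_pos: [0.5552, -0.0339, 0.1608]
tool_rot: [-180.0, 0.0, 93.7]
force: [-0.2, 0.0, -1.9]
grip_width: 0.0577
```

```bash
python3 go.py .5574 -.0315 .052 93.9
```

```text
t 39.58 pos [ 0.5552 -0.0339  0.1608] rot [-1.7996e+02  2.0000e-02  9.3740e+01] F [-0.2  0.  -1.9] w 0.0577 q [-43.  13.  49. 103. -10.  69. 103.]
-> [0.5574, -0.0315, 0.052, 93.9] shift cm [ 0.23  0.24 10.88] turn -0.003
```

Request:
{"name": "carry_out", "arguments": {"translation": [[0.25,0.22,2],[0.25,0.22,5],[0.25,0.22,8.5],[0.25,0.22,10.9],[0.25,0.22,10.9]], "turn": [0,0,0,0,0], "gripper": [0.5,0.5,0.5,0.5,0.5]}}

```text
time_s: 40.2
tool_pos: [0.5553, -0.0301, 0.0492]
tool_rot: [-179.7, 0.0, 93.8]
force: [0.0, -0.4, -2.4]
grip_width: 0.0574
```

Request:
{"name": "carry_out", "arguments": {"translation": [[0,0,0],[0,0,0],[0,0,0],[0,0,0]], "turn": [0,0,0,0], "gripper": [0.5,0.5,0.5,0.5]}}

```text
time_s: 40.7
tool_pos: [0.5582, -0.0293, 0.0526]
tool_rot: [179.9, -0.0, 93.9]
force: [0.1, -0.5, -1.6]
grip_width: 0.0577
```

```bash
python3 go.py .5574 -.0315 .0425 93.9
```

```text
t 40.7 pos [ 0.5582 -0.0293  0.0526] rot [ 1.7994e+02 -2.0000e-02  9.3920e+01] F [ 0.1 -0.5 -1.6] w 0.0577 q [-39.  21.  46. 109. -18.  57. 109.]
-> [0.5574, -0.0315, 0.0425, 93.9] shift cm [-0.21 -0.09  1.  ] turn 0.0
```

Request:
{"name": "carry_out", "arguments": {"translation": [[-0.2,-0.1,0.5],[-0.2,-0.1,0.9],[-0.2,-0.1,1],[-0.2,-0.1,1],[-0.2,-0.1,1]], "turn": [0,0,0,0,0], "gripper": [0.5,0.5,0.5,0.5,0.5]}}

```text
time_s: 41.32
tool_pos: [0.557, -0.0316, 0.042]
tool_rot: [180.0, 0.0, 93.9]
force: [-1.5, -0.6, -0.7]
grip_width: 0.058
```

Before letting go, I'll check the tub position in the scene view against the start.

Run:
```python
from h import *
crop(read_camera('scene'),225,185,365,295,5,'pics/s15.png')
```

```text
(no output)
```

View pics/s15.png

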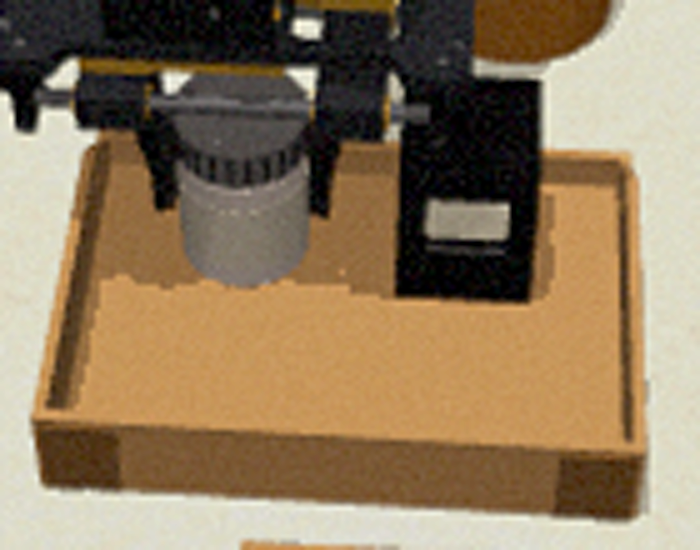

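The tub body spans columns 180–309 here, against about 180–310 at the start, so it's in its old place. Letting go.

Request:
{"name": "carry_out", "arguments": {"translation": [[0,0,0.05],[0,0,0.05],[0,0,0.05],[0,0,0.05]], "turn": [0,0,0,0], "gripper": [0.6,0.8,1,1]}}

```text
time_s: 41.88
tool_pos: [0.5571, -0.0314, 0.0415]
tool_rot: [180.0, -0.0, 93.9]
force: [0.3, -0.0, -0.4]
grip_width: 0.0798
```

Request:
{"name": "carry_out", "arguments": {"translation": [[0,0,-3],[0,0,-7],[0,0,-11],[-4,-2,-12],[-9,-4.5,-12]], "turn": [0,0,0,0,0.05], "gripper": [1,1,1,1,1]}}

```text
time_s: 42.5
tool_pos: [0.5192, -0.1244, 0.1628]
tool_rot: [179.8, -0.0, 91.2]
force: [0.2, -0.4, 0.1]
grip_width: 0.0869
```

```bash
python3 - <<'E'
from h import *
T=get_calibration('top');t=read_camera('top');crop(t,210,145,490,345,2.8,'pics/t16.png');cv2.imwrite('pics/t16raw.png',t[:,:,::-1])
E
python3 go.py .3932 -.2935 .12 83.9
```

```text
t 42.55 pos [ 0.5144 -0.1344  0.1625] rot [180.     0.2   90.37] F [-2.7 -7.1  0. ] w 0.0871 q [-38.   9.  54. 107.  -8.  68. 109.]
-> [0.3932, -0.2935, 0.12, 83.9] shift cm [-15.82 -12.22   4.3 ] turn 0.113
```

View pics/t16.png

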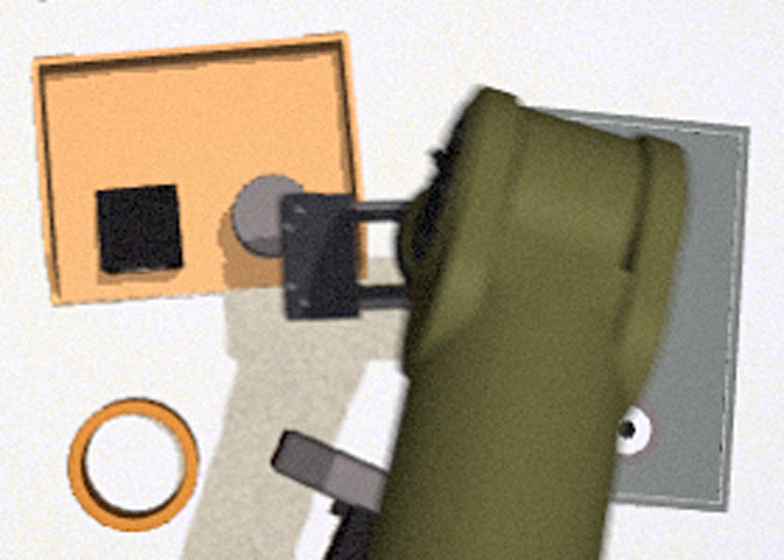

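```bash
python3 - <<'E'
from h import *
T=get_calibration('top')
t=cv2.imread('pics/t3raw.png')[:,:,::-1]
g=t.min(2)[285:312,420:450]; ys,xs=np.where(g>150); print(xs.mean()+420,ys.mean()+285,len(xs)); print(onz(T,[(xs.mean()+420,ys.mean()+285)],.037))
t=cv2.imread('pics/top0.png')[:,:,::-1]
g=t.min(2)[212:242,244:274]; ys,xs=np.where(g>140); print(len(xs),onz(T,[(xs.mean()+244,ys.mean()+212)],.118))
E
python3 go.py .3932 -.2935 .1 78
```

```text
433.7894736842105 297.38157894736844 76
[[ 0.3960282  -0.29564623  0.037     ]]
10 [[0.55122837 0.06535936 0.118     ]]
t 42.55 pos [ 0.5144 -0.1344  0.1625] rot [180.     0.2   90.37] F [-2.7 -7.1  0. ] w 0.0871 q [-38.   9.  54. 107.  -8.  68. 109.]
-> [0.3932, -0.2935, 0.1, 78.0] shift cm [-15.81 -12.22   6.3 ] turn 0.216
```

Request:
{"name": "carry_out", "arguments": {"translation": [[-4,-3,0],[-8,-6,0],[-12,-9,0],[-15.5,-12,1],[-15.8,-12.2,4]], "turn": [0.05,0.1,0.15,0.2,0.216], "gripper": [1,1,1,1,1]}}

```text
time_s: 43.18
tool_pos: [0.3981, -0.288, 0.1226]
tool_rot: [179.7, -0.1, 78.3]
force: [0.7, 0.1, -0.2]
grip_width: 0.0866
```

```bash
python3 go.py .3932 -.2935 .0185 78
python3 - <<'E'
from h import *
c=get_calibration('wrist');print(proj(c,[[.3932,-.2935,.037]]));crop(read_camera('wrist'),0,0,560,420,1.4,'pics/w17.png')
E
python3 go.py .3932 -.2935 .0185 78
```

```text
t 43.17 pos [ 0.3981 -0.288   0.1226] rot [ 1.7972e+02 -6.0000e-02  7.8280e+01] F [ 0.7  0.1 -0.2] w 0.0866 q [-28.   5.  64. 115.  -6.  63. 117.]
-> [0.3932, -0.2935, 0.0185, 78.0] shift cm [-0.64 -0.42 10.4 ] turn 0.005
[[269.06893377 215.53852341]]
t 43.23 pos [ 0.3962 -0.2852  0.1183] rot [-1.7985e+02 -7.0000e-02  7.8400e+01] F [-2.2  3.1 -2.5] w 0.0868 q [-28.   6.  64. 115.  -6.  63. 117.]
-> [0.3932, -0.2935, 0.0185, 78.0] shift cm [-0.89 -0.1   9.98] turn 0.007
```

View pics/w17.png

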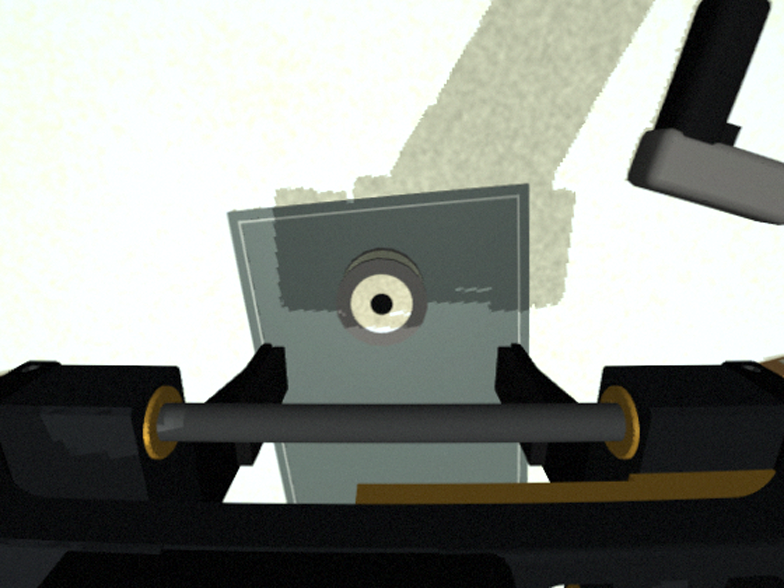

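Request:
{"name": "carry_out", "arguments": {"translation": [[-0.7,-0.25,3],[-0.7,-0.25,6],[-0.7,-0.25,9],[-0.7,-0.25,9.5],[-0.7,-0.25,9.5]], "turn": [0,0,0,0,0], "gripper": [1,1,1,1,1]}}

```text
time_s: 43.85
tool_pos: [0.3957, -0.2911, 0.0271]
tool_rot: [180.0, 0.0, 78.7]
force: [-0.0, -0.9, -0.4]
grip_width: 0.0872
```

Request:
{"name": "carry_out", "arguments": {"translation": [[0,0,0],[0,0,0],[0,0,0]], "turn": [0,0,0], "gripper": [1,1,1]}}

```text
time_s: 44.22
tool_pos: [0.3957, -0.291, 0.0271]
tool_rot: [179.9, -0.0, 78.7]
force: [-0.5, -0.8, -0.4]
grip_width: 0.0868
```

```bash
python3 go.py .3935 -.2935 .0185 78
```

```text
t 44.23 pos [ 0.3957 -0.291   0.0271] rot [ 1.7993e+02 -2.0000e-02  7.8680e+01] F [-0.5 -0.8 -0.4] w 0.0868 q [-19.  18.  59. 119. -19.  53. 129.]
-> [0.3935, -0.2935, 0.0185, 78.0] shift cm [-0.29 -0.17  0.86] turn 0.012
```

Request:
{"name": "carry_out", "arguments": {"translation": [[-0.28,-0.17,0.5],[-0.28,-0.17,0.85],[-0.28,-0.17,0.85],[-0.28,-0.17,0.85]], "turn": [0,0,0,0], "gripper": [1,1,0.9,0.8]}}

```text
time_s: 44.72
tool_pos: [0.393, -0.2934, 0.018]
tool_rot: [-180.0, 0.0, 78.7]
force: [0.3, 0.7, 0.4]
grip_width: 0.0755
```

Request:
{"name": "carry_out", "arguments": {"translation": [[0,0,0],[0,0,0],[0,0,0],[0,0,0],[0,0,0]], "turn": [0,0,0,0,0], "gripper": [0.4,0.4,0.4,0.4,0.4], "squeeze": 15}}

```text
time_s: 45.35
tool_pos: [0.3932, -0.2933, 0.0181]
tool_rot: [180.0, -0.0, 78.7]
force: [-0.4, 0.3, -0.3]
grip_width: 0.0534
```

Request:
{"name": "carry_out", "arguments": {"translation": [[0,0,-2],[0,0,-5],[0,0,-9],[0,0,-13],[0,0,-15]], "turn": [0,0,0,0,0], "gripper": [0.4,0.4,0.4,0.4,0.4]}}

```text
time_s: 45.98
tool_pos: [0.3936, -0.2939, 0.1698]
tool_rot: [179.8, -0.0, 78.7]
force: [0.5, 0.7, -1.5]
grip_width: 0.0536
```

```bash
python3 go.py .548 .064 .17 93.9
```

```text
t 45.98 pos [ 0.3936 -0.2939  0.1698] rot [ 1.7985e+02 -4.0000e-02  7.8650e+01] F [ 0.5  0.7 -1.5] w 0.0536 q [-32.  -1.  66. 112.   1.  69. 113.]
-> [0.548, 0.064, 0.17, 93.9] shift cm [3.813e+01 8.100e+00 2.000e-02] turn -0.266
```

Request:
{"name": "carry_out", "arguments": {"translation": [[5,1.1,0],[11,2.3,0],[17,3.6,0],[23,4.9,0],[29,6.2,0]], "turn": [-0.05,-0.1,-0.16,-0.22,-0.266], "gripper": [0.4,0.4,0.4,0.4,0.4]}}

```text
time_s: 46.6
tool_pos: [0.5112, -0.0194, 0.168]
tool_rot: [180.0, -0.0, 94.0]
force: [1.0, -0.9, -1.1]
grip_width: 0.0537
```

Request:
{"name": "carry_out", "arguments": {"translation": [[4,1.5,0],[7.5,3.5,0],[8,4,0],[8,4,0],[8,4,0]], "turn": [0,0,0,0,0], "gripper": [0.4,0.4,0.4,0.4,0.4]}}

```text
time_s: 47.22
tool_pos: [0.5449, 0.0595, 0.168]
tool_rot: [-180.0, 0.0, 93.8]
force: [0.7, 0.9, -1.3]
grip_width: 0.0537
```

```bash
python3 go.py .5478 .0637 .11 93.9
```

```text
t 47.23 pos [0.5449 0.0595 0.168 ] rot [-1.7997e+02  2.0000e-02  9.3770e+01] F [ 0.7  0.9 -1.3] w 0.0537 q [-51.  10.  46. 104.  -8.  69.  92.]
-> [0.5478, 0.0637, 0.11, 93.9] shift cm [0.4  0.32 5.8 ] turn -0.002
```

Request:
{"name": "carry_out", "arguments": {"translation": [[0.4,0.3,1],[0.4,0.3,3],[0.4,0.3,5],[0.4,0.3,5.7],[0.4,0.3,5.7]], "turn": [0,0,0,0,0], "gripper": [0.4,0.4,0.4,0.4,0.4]}}

```text
time_s: 47.85
tool_pos: [0.5477, 0.0652, 0.1107]
tool_rot: [-180.0, 0.0, 93.9]
force: [0.9, -0.5, -0.6]
grip_width: 0.0535
```

Request:
{"name": "carry_out", "arguments": {"translation": [[0,0,0],[0,0,0],[0,0,0]], "turn": [0,0,0], "gripper": [0.4,0.4,0.4]}}

```text
time_s: 48.22
tool_pos: [0.5483, 0.0656, 0.1115]
tool_rot: [180.0, -0.0, 93.9]
force: [-0.7, -0.3, 0.4]
grip_width: 0.0535
```

```bash
python3 go.py .5478 .0637 .1 93.9
python3 - <<'E'
from h import *
crop(read_camera('scene'),225,145,365,275,5,'pics/s18.png')
crop(read_camera('wrist'),130,120,430,340,2.5,'pics/w18.png')
E
```

```text
t 48.23 pos [0.5483 0.0656 0.1115] rot [ 1.7995e+02 -3.0000e-02  9.3920e+01] F [-0.7 -0.3  0.4] w 0.0535 q [-49.  15.  45. 107. -12.  63.  94.]
-> [0.5478, 0.0637, 0.1, 93.9] shift cm [-0.19 -0.06  1.15] turn 0.0
```

View pics/s18.png

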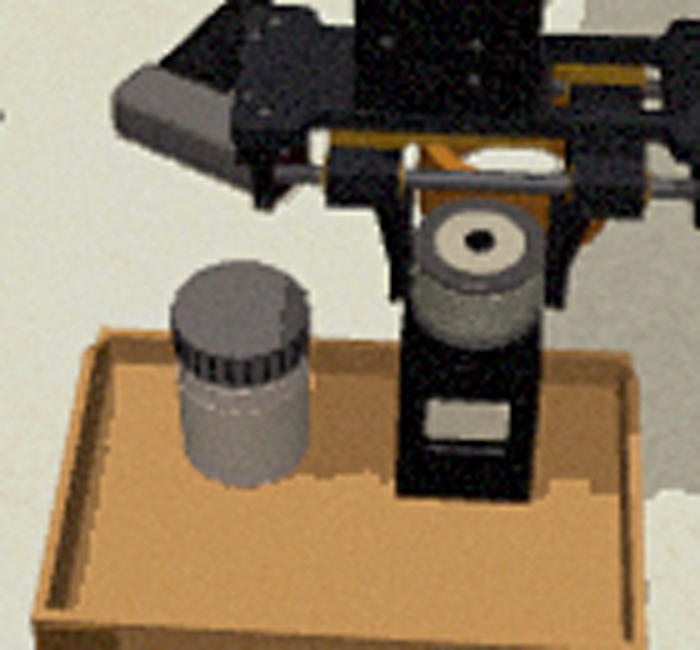

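View pics/w18.png

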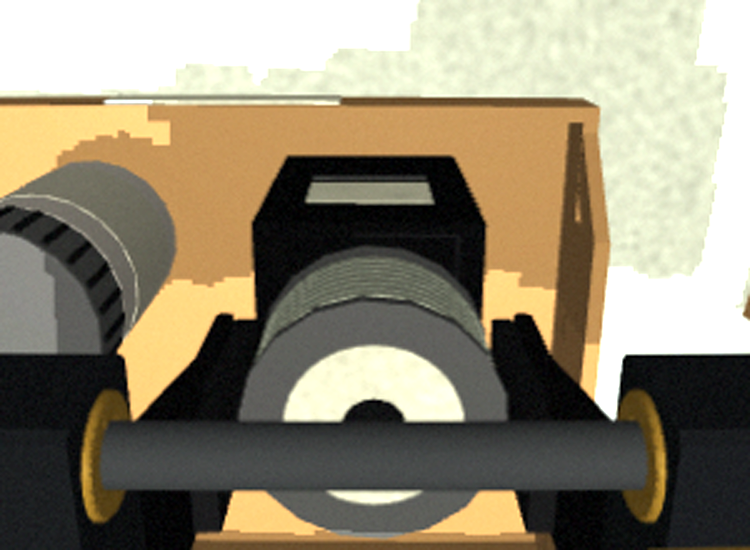

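Request:
{"name": "carry_out", "arguments": {"translation": [[-0.19,-0.04,0.4],[-0.19,-0.04,0.8],[-0.19,-0.04,1.0],[-0.19,-0.04,1.0]], "turn": [0,0,0,0], "gripper": [0.4,0.4,0.4,0.4]}}

```text
time_s: 48.82
tool_pos: [0.5476, 0.0636, 0.1008]
tool_rot: [-180.0, 0.0, 93.9]
force: [-0.4, -0.8, -1.0]
grip_width: 0.0537
```

```bash
python3 go.py .5478 .0637 .1 93.9
```

```text
t 48.83 pos [0.5476 0.0636 0.1008] rot [-1.7997e+02  1.0000e-02  9.3910e+01] F [-0.4 -0.8 -1. ] w 0.0537 q [-49.  15.  45. 108. -12.  62.  95.]
-> [0.5478, 0.0637, 0.1, 93.9] shift cm [0.01 0.03 0.08] turn 0.0
```

Request:
{"name": "carry_out", "arguments": {"translation": [[0,0,0.1],[0,0,0.15],[0,0,0.15]], "turn": [0,0,0], "gripper": [0.4,0.4,0.4]}}

```text
time_s: 49.2
tool_pos: [0.5477, 0.0636, 0.0996]
tool_rot: [180.0, -0.0, 93.9]
force: [0.2, -1.0, -0.7]
grip_width: 0.0536
```

Request:
{"name": "carry_out", "arguments": {"translation": [[0,0,0],[0,0,0],[0,0,0],[0,0,0],[0,0,0]], "turn": [0,0,0,0,0], "gripper": [0.65,0.75,0.9,1,1]}}

```text
time_s: 49.82
tool_pos: [0.5477, 0.0636, 0.0996]
tool_rot: [180.0, -0.0, 93.9]
force: [1.0, -0.1, 0.3]
grip_width: 0.084
```

Request:
{"name": "carry_out", "arguments": {"translation": [[0,0,-2],[0,0,-5],[0,0,-9],[0,0,-11],[4,-5,-12]], "turn": [0,0,0,0,0], "gripper": [1,1,1,1,1]}}

```text
time_s: 50.45
tool_pos: [0.4999, 0.0958, 0.2216]
tool_rot: [179.7, 0.2, 93.4]
force: [-0.8, 1.3, -0.4]
grip_width: 0.0869
```

```bash
python3 go.py .25 .55 .23 93.9
```

```text
t 50.45 pos [0.4999 0.0958 0.2216] rot [179.73   0.18  93.43] F [-0.8  1.3 -0.4] w 0.0869 q [-58.   0.  45. 105.   0.  75.  80.]
-> [0.25, 0.55, 0.23, 93.9] shift cm [ 46.83 -22.22  -1.09] turn -0.008
```

Request:
{"name": "carry_out", "arguments": {"translation": [[5,-2.4,0],[11,-5.2,0],[17,-8,0],[23,-11,0],[27,-12.8,0]], "turn": [0,0,0,0,0], "gripper": [1,1,1,1,1]}}

```text
time_s: 51.08
tool_pos: [0.3499, 0.3614, 0.2211]
tool_rot: [179.9, -0.1, 93.9]
force: [1.3, 0.3, 0.6]
grip_width: 0.0873
```

Request:
{"name": "carry_out", "arguments": {"translation": [[5,-2.4,0],[11,-5.2,0],[17,-8,0],[19,-9,0],[19,-9,0]], "turn": [0,0,0,0,0], "gripper": [1,1,1,1,1]}}

```text
time_s: 51.7
tool_pos: [0.2458, 0.5452, 0.2201]
tool_rot: [180.0, -0.1, 94.2]
force: [0.5, -0.4, -0.5]
grip_width: 0.0871
```

```bash
python3 go.py
python3 - <<'E'
from h import *
np.set_printoptions(precision=4,suppress=True)
t=read_camera('top');s=read_camera('scene')
cv2.imwrite('pics/t20.png',t[:,:,::-1]);cv2.imwrite('pics/s20.png',s[:,:,::-1])
crop(t,80,90,490,375,1.9,'pics/t20z.png');crop(t,210,145,350,265,5,'pics/t20t.png');crop(s,225,185,365,295,5,'pics/s20t.png')
E
```

```text
t 51.7 pos [0.2458 0.5452 0.2201] rot [ 1.7997e+02 -5.0000e-02  9.4180e+01] F [ 0.5 -0.4 -0.5] w 0.0871 q [-84.  12.  19.  93.  -4.  76.  29.]
```

View pics/t20z.png

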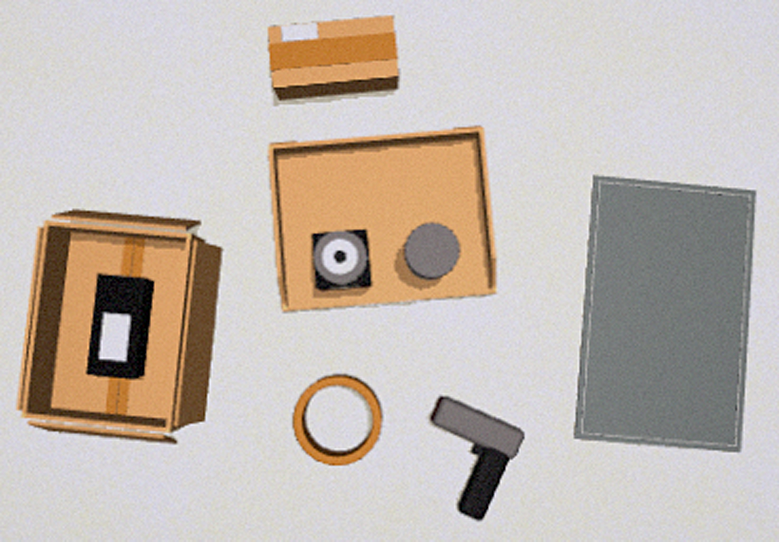

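View pics/t20t.png

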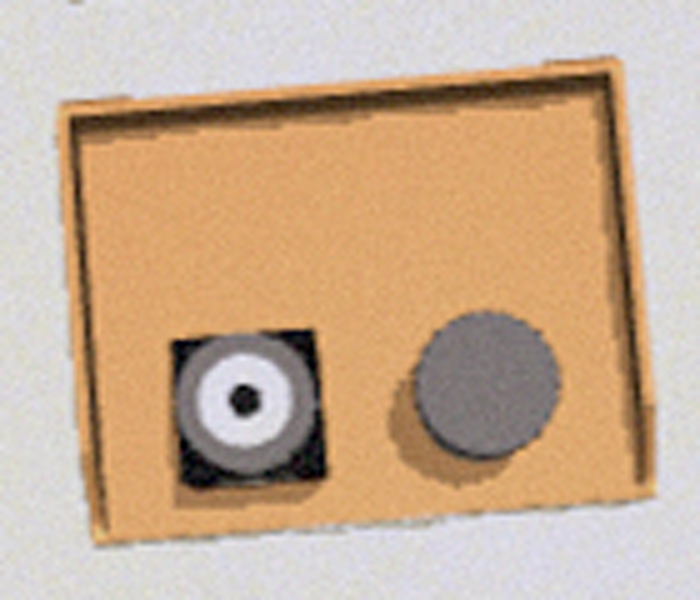

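View pics/s20t.png

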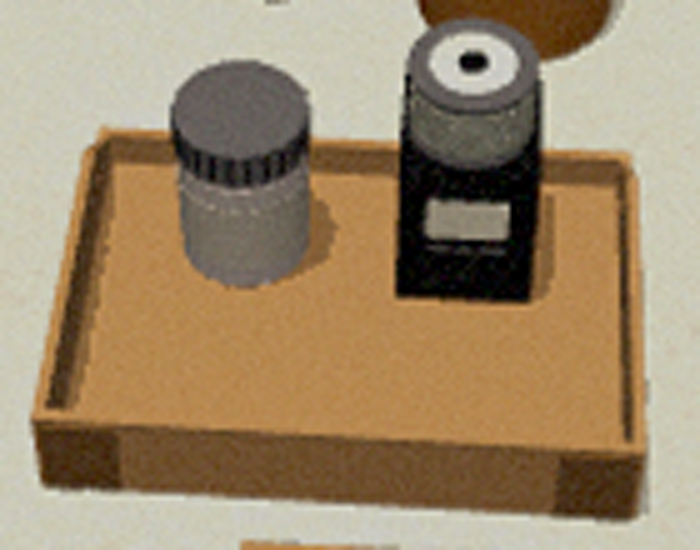

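Run:
```python
from h import *
import cell
a=cv2.imread('pics/top0.png').astype(int);b=cv2.imread('pics/t20.png').astype(int)
d=(abs(a-b).max(2)>60)
for n,(x0,y0,x1,y1) in dict(tape=(225,280,290,340),scan=(300,290,365,370),parcel=(215,92,296,142)).items(): print(n,'changed px',d[y0:y1,x0:x1].sum())
T=cell.get_calibration('top'); t=b[:,:,::-1]
x0,y0,x1,y1=118,225,168,295
m=((t[:,:,0]-t[:,:,2])<15).astype(np.uint8)[y0:y1,x0:x1]
n,l,st,ce=cv2.connectedComponentsWithStats(m,connectivity=4);i=1+st[1:,4].argmax()
P=onz(T,np.argwhere(l==i)[:,::-1]+[x0,y0],.05)[:,:2]*1000
print('long',cv2.minAreaRect(P.astype(np.float32)),'box 483.6 312.5 yaw -6')
print(cell.sign_off())
```

```text
tape changed px 0
scan changed px 0
parcel changed px 0
long ((481.9320983886719, 306.1393737792969), (61.942840576171875, 108.58439636230469), 83.7166748046875) box 483.6 312.5 yaw -6
the job is handed in; nothing more can be done
None
```

The job is done and handed in at about 52 s of robot time, well inside the 141 s limit.

I cleared the spool, tall carton and tub onto the mat, each upright and on its own. I then laid the long carton in the shipping carton and put the tall carton, tub and spool back.

**Last checks**
- **Long carton:** it lies flat with its length along the shipping carton. In the wrist view its centre sat within 3 px of the floor seam, and its angle matched the shipping carton to about 0.3°.
- **One check that disagreed:** the final top-view outline put the long carton's centre about 6 mm to one side. That outline measured 62 mm wide instead of 54, so it also took in the carton's visible side and I trust the wrist view more. The gripper let go within about 0.5 mm of the measured centre.
- **Tall carton:** about 1.5 mm from where it stood, and square to the tray (3.7–4.1° against the tray's 3.9°).
- **Tub:** within about 1 mm of its old place in both views.
- **Spool:** flat on the tall carton, and as well centred as at the start to about 0.5 mm.
- **Tape roll, hand scanner and parcel:** no changed pixels against the first picture.
- **Forces:** the highest wrist reading I saw was about 13 N. These were read only at the end of each move, so brief peaks in between would not show.

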